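Find and mark the high spot of an egg-lift pulley

ROBOT

A 6-joint arm with a two-finger parallel gripper is mounted at the origin on the work surface. World frame = base frame: x ahead of the robot, y to its left, z up, the work surface at z = 0. Lengths are in m, angles in degrees, forces in N, time in s.
With the tool pointing down it reaches from about 0.35 to 0.875 m from the base axis. Payload 4.2 kg.
Tool frame: the origin (TCP) lies at the very end of the fingers, on their centre line; the grasp point (between the pads) lies 19 mm behind it; z points along the fingers, y is the direction in which the jaws open and shut (so a half turn about z gives the same grasp; the last joint's range is limited). The gripper opens to 87 mm and grips with 3 to 60 N. Pads are 19 mm wide; open, the fingers measure 117 mm over their backs; the gripper's body (75 mm by 190 mm) begins 51 mm behind the grasp point.
Start: joints at [88.327, 22.042, 0.453, 0, -68.411, -14.817], TCP at [0.177, 0.599, 0.223] pointing down, gripper open.
Joint ranges: [-179.83, 179.83], [-69.29, 118.12], [-61.27, 80.66], [-181.25, 117.63], [-171.15, -9.14], [-177.46, 177.46]. Speed limits (degrees/s): [159.86, 159.86, 180, 180, 180, 180].

INTERFACE

Orientations are given as a 3x3 rotation matrix whose columns are the frame's x, y, z axes.
In Python, from station import r, imaging gives the robot as it stands. The module is installed in compiled form; this text tells all that it offers.
- The arm moves only by the tool move_arm, never from a script. Its argument "motion" is one flat list of numbers, 7 for each row, row after row: the shift along the tool's x, y, z in units of 40 mm (1.0 is 40 mm), then the turn, a rotation vector about the tool's x, y, z in units of 5 degrees (1.0 is 5 degrees), then the gripper's target within -1 to 1 (shut at 1, half-way at 0, fully open at -1). In form: [dx, dy, dz, wx, wy, wz, gripper, dx, dy, dz, wx, wy, wz, gripper, ...]. A call has 1 to 20 rows; each row is the pose to reach, as a shift and turn from the pose measured when the call began, along the tool's axes at that moment; what a row does not reach only later rows make up. A row lasts 1/12 s, in which the tool goes at most 41.7 mm and 7.16 degrees, less where a joint would pass 70% of its speed; a pose out of reach is approached as far as the arm can. A call with a gripper value outside its range is refused whole. The fingers move at their own pace and stop on an object; the grip force is fixed at half the most. Time passes only in rows, so rows that repeat a pose let the fingers close. It gives the time, the measured TCP pose, the force and the opening at its end, in the units of the state.
- r.sense(): the state, without advancing time (a new reading comes with each control period).
- imaging.capture(name): name is "scene" or "top"; returns the picture (384x512x3 uint8, blue, green, red); there is no depth.
- imaging.camera_params(name): a dict with "intrinsics" (3x3 intrinsics, pixels), "world_from_camera" (4x4, takes a point from camera to world coordinates). Camera axes: x right, y down, z forward; pixel columns grow to the right and rows downward; lengths in m; the calibration is good to about 2 mm. A picture is of the moment at which its call begins. camera_params takes no time and is no camera call.
- r.finish_job(): hands the job in, once; it reports no verdict.
The state is a dict: "time_s": time; "joints": joint angles; "joint_velocities": joint speeds; "effort": joint torques, N m; "tcp_pos": TCP position; "ee_rot": TCP orientation; "wrist_force": force on the tool from outside, world axes, zero at the start; "moment": the same for the moment, N m; "gripper_width": opening from 0.0 (shut) to 1.0 (fully open).
Only numpy, scipy, OpenCV 4.12 (cv2) and the standard library are available. Lean on these libraries where they do the work, as an engineer would, in place of code of your own. Each camera call takes 0.05 s, during which the arm holds its last target.

TASK

The belt face of the pulley on the checking stand has one high spot, hidden between its flanges. Turn the pulley slowly and gently by its upright handle until the high spot sits squarely against the sprung pointer, let go and leave it standing there. Then gently stand the small steel marker upright on the pulley's upper flange in line with the pointer, let go, and leave the pointer and the things around, the eggs above all, untouched.

Things in the scene. Friction and masses are not known exactly. Their poses are not given: they have to be found in the camera images.
- stand: Checking stand, grey, fixed to the bench: round base of radius 75 mm, 14 mm thick, carrying an upright spindle, with an arm along its +x axis that carries the pointer. Origin on the bench under the spindle; its z axis is the spindle axis.
- wheel: Flanged aluminium pulley, turns either way without end about the upright spindle and stays where it is left. Origin on the spindle axis under the lower flange, 40 mm above the bench. Flange radius 86 mm; flat top of the upper flange 42 mm above the origin. Dark hub of radius 21 mm stands 12 mm above it. Its x axis points from the spindle to the handle. Bearing drag a steady 0.12 N m.
- face_mid (a point): Middle of the belt face, on the spindle axis, 60 mm above the bench. The face between the flanges is round, radius 78 mm, but for one smooth high spot 4 mm proud and about 0.7 rad wide. Its place on the face differs each time: at least 1.5 rad round from the handle, and clear of the pointer at the start. This point does not show where.
- tip (a point): Fixed point where the pointer's round tip rests, 0.6 mm clear of the true face. While the high spot passes, rubbing adds drag of up to about 0.4 N m: it grows, in steady turning is greatest just before the spot is square to the tip, then dies away. Turning the other way gives the mirror image, so the spot is square midway between where rubbing begins and ends.
- handle (a point): Middle of the black upright spinner handle on the upper flange: cylinder of diameter 18 mm, 45 mm long, 48 mm from the spindle axis, spanning 90 to 135 mm above the bench (this point at 112 mm), on a dark collar of radius 12 mm. It spins freely on its own pin, so a firm grip of fixed heading can carry it round; carrying it past the pointer takes up to about 12 N.
- pointer: Fixed grey block on the stand's arm, 30 x 44 x 50 mm, top 64 mm above the bench (below the upper flange), holding a sprung steel plunger (diameter 9 mm, 5 N per mm) aimed at the belt face. The high spot, when square, pushes it about 2.5 mm outward with about 12.6 N; its disc tail shows behind the block. Origin under the block, 138 mm from the spindle axis.
- mark_spot (a point): Point fixed to the stand (it does not turn): on the upper flange's top, in line with the pointer, 69 mm from the spindle axis. The marker's foot belongs here. Its x axis points outward along the pointer.
- marker: Small turned steel marker, loose on the bench, upright: foot of diameter 32 mm and 10 mm high, tapering by 14 mm up into a stem of diameter 16 mm that ends at 55 mm. Origin at the middle of its underside; z axis up the stem. About 120 g.
- oil_bottle: Bystander: small white bottle, diameter 36 mm, 85 mm high, loose. Origin under its centre.
- egg_tray: Bystander: pulp tray with ten brown eggs, about 200 x 153 x 66 mm, loose. Origin under its centre.
- wrench: Bystander: steel wrench 170 mm long lying flat, loose.
- screwdriver: Bystander: screwdriver lying flat, loose.
- tape_roll: Bystander: clear tape roll, outer diameter 90 mm, 48 mm high, lying flat, loose.
- bearing: Bystander: steel bearing ring, outer diameter 52 mm, 15 mm high, lying flat, loose.
- bolt_tin: Bystander: open steel tin of bolts, 100 x 140 x 45 mm, loose.
There are look-alikes about, which are no part of the job. Leave any yellow look-alike of the marker alone.

How it is judged:
By the outcome, as a careful person would: the job done as asked, in the order asked, and still so for the second after the job is handed in, with the robot touching nothing.
It also fails if it takes over 72 s, if anything falls off the work surface, if the arm or the gripper's body presses on something with over 40 N, if the wrist force passes 120 N, or if a joint passes its speed limit or range.

## Working session

There is one attempt and no reset: what is moved stays moved. The work goes in short steps, Python scripts to look and compute and a tool call to move; the robot and the scene stay as the last step left them, time stands still between calls to the robot, and variables do not carry over. Pictures are saved under pics/ and viewed, and the job is handed in when it is done.

Besides the shell and the picture viewer there is one more tool, called after "Request:" as name(argument=value, ...) on one line, values as JSON. move_arm: Moves the arm, as the interface text tells. Its arguments: {"type":"object","properties":{"motion":{"type":"array","items":{"type":"number"}}},"required":["motion"]}

```bash
mkdir -p pics; python3 - <<'E'
from station import r, imaging
import cv2
s=r.sense(); print(s)
for n in("scene","top"):
    im=imaging.capture(n); cv2.imwrite(f"pics/{n}0.png",im)
    p=imaging.camera_params(n); print(n,p)
E
```

```text
{'time_s': 0.0, 'joints': array([ 8.83271399e+01,  2.20913197e+01,  3.78622523e-01, -3.09579398e-02,
       -6.84117950e+01, -1.48158556e+01]), 'joint_velocities': array([ 0.02717951,  0.00293497,  0.02721124, -0.02202383,  0.09494832,
       -0.0269919 ]), 'effort': array([-1.37722282e-04, -3.90666890e+01,  1.87405497e+01,  4.22007009e+00,
        1.10024022e-02, -1.88079389e-04]), 'tcp_pos': array([0.17719946, 0.59870776, 0.22144073]), 'ee_rot': array([[ 9.58819074e-01, -2.84017014e-01, -5.65630221e-04],
       [-2.84017569e-01, -9.58816650e-01, -2.15715365e-03],
       [ 7.03326648e-05,  2.22896898e-03, -9.99997513e-01]]), 'wrist_force': array([-0.2198914 , -0.21949752,  0.69640053]), 'moment': array([-0.01973247, -0.02240472, -0.04276255]), 'gripper_width': 1.003584233375621}
scene {'intrinsics': array([[489.50086216,   0.        , 252.09698791],
       [  0.        , 489.50086216, 192.77543087],
       [  0.        ,   0.        ,   1.        ]]), 'world_from_camera': array([[ 0.71240452,  0.49969765, -0.4927292 ,  1.24871484],
       [ 0.70166315, -0.49499675,  0.51249101, -0.79251356],
       [ 0.0121912 , -0.71083084, -0.70325735,  1.15129002],
       [ 0.        ,  0.        ,  0.        ,  1.        ]])}
top {'intrinsics': array([[448.78856679,   0.        , 255.4885279 ],
       [  0.        , 448.78856679, 194.83496171],
       [  0.        ,   0.        ,   1.        ]]), 'world_from_camera': array([[-0.0060306 , -0.98154586,  0.19113176,  0.21355821],
       [-0.99997421,  0.00517387, -0.00498112, -0.0228995 ],
       [ 0.00390031, -0.19115687, -0.98155175,  1.53380479],
       [ 0.        ,  0.        ,  0.        ,  1.        ]])}
```

View pics/scene0.png

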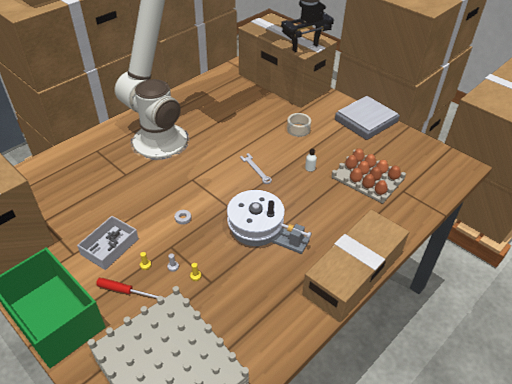

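View pics/top0.png

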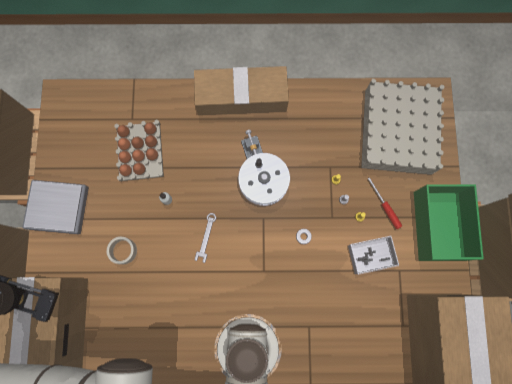

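```bash
cat > h.py <<'E'
import numpy as np, cv2
from station import r, imaging
P={n:imaging.camera_params(n) for n in("scene","top")}
def bp(n,uv,z):
    K=P[n]['intrinsics'];T=P[n]['world_from_camera']
    d=T[:3,:3]@np.linalg.inv(K)@np.array([uv[0],uv[1],1.]); o=T[:3,3]
    return o+d*(z-o[2])/d[2]
def pj(n,p):
    K=P[n]['intrinsics'];T=P[n]['world_from_camera']
    c=T[:3,:3].T@(np.array(p)-T[:3,3]); q=K@c; return q[:2]/q[2]
def crop(n,im,x0,y0,w,h,s,f):
    cv2.imwrite(f,cv2.resize(im[y0:y0+h,x0:x0+w],None,fx=s,fy=s,interpolation=cv2.INTER_CUBIC))
E
python3 - <<'E'
from h import *
a=cv2.imread("pics/top0.png");b=cv2.imread("pics/scene0.png")
A=cv2.resize(a[120:220,220:300],None,fx=6,fy=6,interpolation=cv2.INTER_CUBIC);cv2.imwrite("pics/c1.png",A)
crop('s',b,215,175,110,85,7,"pics/c2.png")
crop('s',a,320,160,80,60,8,"pics/c3.png")
crop('s',b,130,240,80,50,9,"pics/c4.png")
E
```

```text
(no output)
```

View pics/c1.png

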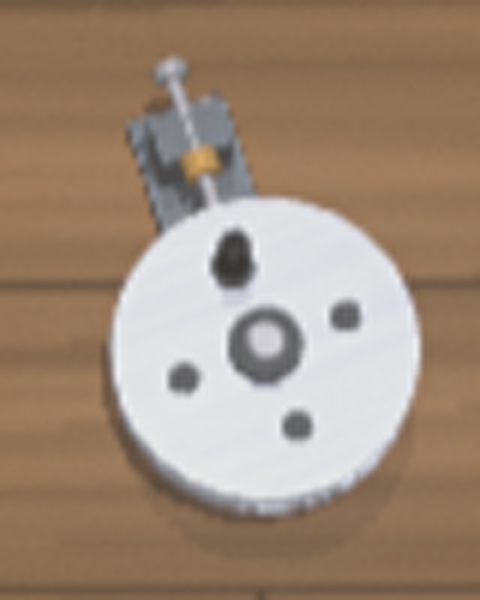

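View pics/c2.png

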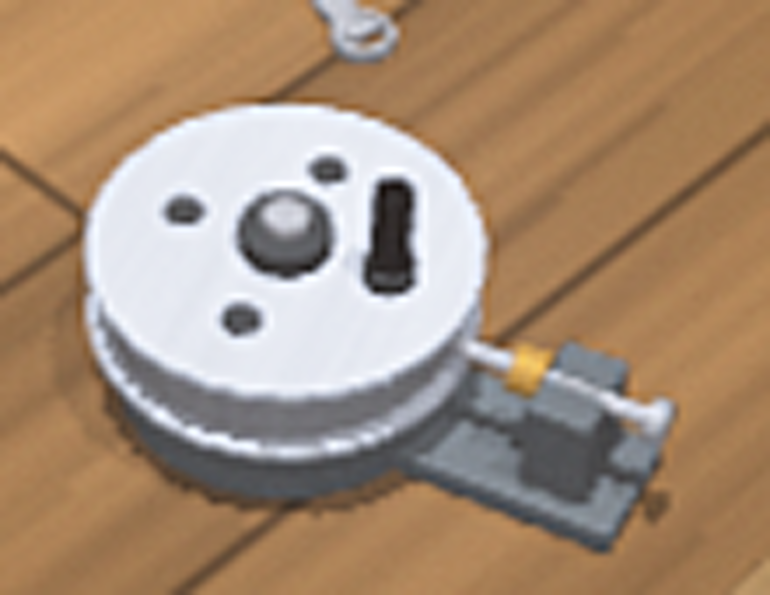

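View pics/c3.png

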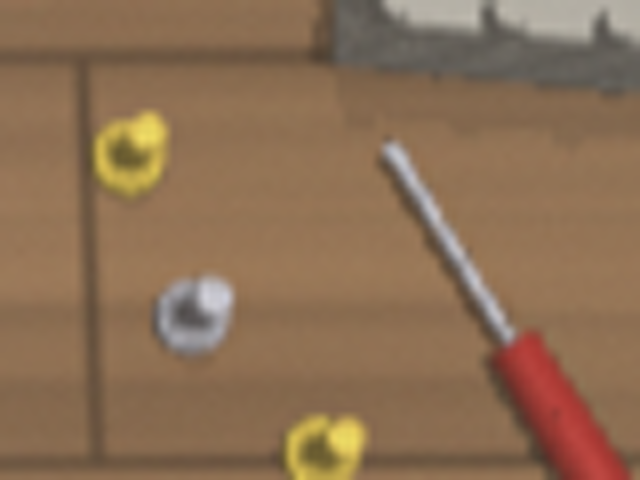

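View pics/c4.png

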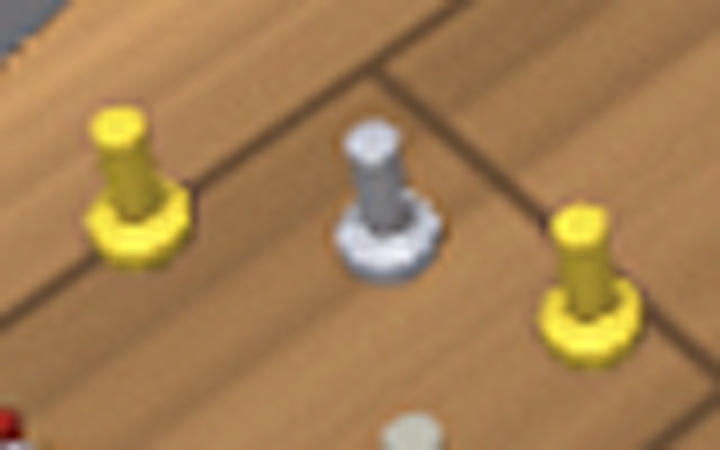

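```bash
python3 - <<'E'
from h import *
from scipy.optimize import least_squares
a=cv2.imread("pics/top0.png");b=cv2.imread("pics/scene0.png")
# back-project top flange edges: contour of bright low-sat region
for n,im,(x0,y0,x1,y1) in(("top",a,(232,148,296,212)),("scene",b,(220,183,290,240))):
    hsv=cv2.cvtColor(im,cv2.COLOR_BGR2HSV)
    m=((hsv[...,2]>190)&(hsv[...,1]<50)).astype(np.uint8)
    k=np.zeros_like(m);k[y0:y1,x0:x1]=m[y0:y1,x0:x1]
    cs,_=cv2.findContours(k,cv2.RETR_EXTERNAL,cv2.CHAIN_APPROX_NONE)
    c=max(cs,key=cv2.contourArea)[:,0,:].astype(float)
    h=cv2.convexHull(c.astype(np.float32))[:,0,:]
    w=np.array([bp(n,q,0.082)[:2] for q in c])
    f=least_squares(lambda p:np.hypot(w[:,0]-p[0],w[:,1]-p[1])-p[2],[w[:,0].mean(),w[:,1].mean(),.086],loss='soft_l1',f_scale=0.001)
    print(n,f.x,len(c),np.abs(f.fun).mean(), cv2.contourArea(c.astype(np.float32)))
# hub tops
print("hub top", bp("top",(220+265/6,120+338/6),.094), bp("scene",(215+287/7,175+213/7),.094))
print("tail", bp("top",(220+172/6,120+70/6),.06), bp("scene",(215+655/7,175+412/7),.06))
print("handle top",bp("top",(220+234/6,120+238/6),.135),bp("scene",(215+395/7,175+187/7),.135))
print("marker top",bp("top",(320+213/8,160+294/8),.055),bp("scene",(130+373/9,240+140/9),.055))
print("marker foot",bp("top",(320+194/8,160+317/8),.005),bp("scene",(130+388/9,240+235/9),.007))
for nm,t,s in (("y1",(148,130),(119,125)),("y2",(347,438),(580,225))): print(nm,bp("top",(320+t[0]/8,160+t[1]/8),.055),bp("scene",(130+s[0]/9,240+s[1]/9),.055))
E
```

```text
top [ 0.55519024 -0.05827507  0.08399862] 143 0.0008901712595978791 1960.5
scene [ 0.566874   -0.0652595   0.09437843] 246 0.008525597548326904 1854.0
hub top [ 0.55588316 -0.05917684  0.094     ] [ 0.55395217 -0.05209349  0.094     ]
tail [ 0.72202948 -0.00824819  0.06      ] [ 0.72048638 -0.00160516  0.06      ]
handle top [ 0.60141665 -0.04201837  0.135     ] [ 0.60200165 -0.03832573  0.135     ]
marker top [ 0.49335511 -0.33630367  0.055     ] [ 0.49711706 -0.33359285  0.055     ]
marker foot [ 0.49271748 -0.33820647  0.005     ] [ 0.49759304 -0.33420003  0.007     ]
y1 [ 0.5641608  -0.31193555  0.055     ] [ 0.43648561 -0.38608213  0.055     ]
y2 [ 0.43203187 -0.38941017  0.055     ] [ 0.56770188 -0.30933055  0.055     ]
```

```bash
python3 - <<'E'
from h import *
def t(u,v,s,x0,y0): return ((u+.5)/s-.5+x0,(v+.5)/s-.5+y0)
T=lambda u,v:t(u,v,6,220,120); S=lambda u,v:t(u,v,7,215,175); T2=lambda u,v:t(u,v,8,320,160); S2=lambda u,v:t(u,v,9,130,240)
F={"hub":(T(265,338),S(287,213),.094),"tail":(T(172,70),S(655,412),.06),"handle":(T(234,238),S(395,187),.135),
"marker":(T2(213,294),S2(373,140),.055),"foot":(T2(194,317),S2(388,235),.007),"yA":(T2(148,130),S2(580,225),.055),"yB":(T2(347,438),S2(119,125),.055)}
R={}
for k,(a,b,z) in F.items():
    A=bp("top",a,z);B=bp("scene",b,z);R[k]=(A+B)/2;print(k,A.round(4),B.round(4),R[k].round(4))
for k in("tail","handle"):
  d=R[k]-R["hub"];print(k,np.degrees(np.arctan2(d[1],d[0])),np.hypot(d[0],d[1]))
# bystander box
print(bp("top",(241,115),0.0), bp("top",(241,112),.1),bp("scene",(306,290),0),bp("scene",(355,213),.1))
s=r.sense();p=np.array([R['handle'][0],R['handle'][1],.20]);
az=np.degrees(np.arctan2(s['ee_rot'][1,0],s['ee_rot'][0,0]));print(az)
print("shift tool",s['ee_rot'].T@(p-s['tcp_pos'])/.04)
E
```

```text
hub [ 0.5573 -0.0578  0.094 ] [ 0.5518 -0.0517  0.094 ] [ 0.5546 -0.0548  0.094 ]
tail [ 0.7235 -0.0068  0.06  ] [ 0.7185 -0.0012  0.06  ] [ 0.721 -0.004  0.06 ]
handle [ 0.6028 -0.0407  0.135 ] [ 0.5999 -0.0379  0.135 ] [ 0.6014 -0.0393  0.135 ]
marker [ 0.4949 -0.3349  0.055 ] [ 0.495  -0.3335  0.055 ] [ 0.4949 -0.3342  0.055 ]
foot [ 0.4939 -0.3363  0.007 ] [ 0.4955 -0.3341  0.007 ] [ 0.4947 -0.3352  0.007 ]
yA [ 0.5657 -0.3105  0.055 ] [ 0.5657 -0.3092  0.055 ] [ 0.5657 -0.3099  0.055 ]
yB [ 0.4335 -0.388   0.055 ] [ 0.4343 -0.386   0.055 ] [ 0.4339 -0.387   0.055 ]
tail 16.952801474382024 0.17404857339788676
handle 18.274786477282845 0.049310654507403025
[0.80582029 0.01979854 0.        ] [0.77789439 0.01701624 0.1       ] [ 0.81852677 -0.12142954  0.        ] [0.7845727  0.12842715 0.1       ]
-16.49567297273443
shift tool [14.69727557 12.28430471  0.56412491]
```

Request:
move_arm(motion=[0.4,0.33,0,0,0,0.7,-1,1.1,0.92,0,0,0,2.1,-1,1.85,1.54,0,0,0,3.5,-1,2.6,2.17,0,0,0,5,-1,3.4,2.84,0,0,0,6.4,-1,4.2,3.5,0,0,0,7.8,-1,5,4.18,0,0,0,9.2,-1,5.8,4.85,0,0,0,10.6,-1,6.6,5.5,0,0,0,12,-1,7.4,6.2,0,0,0,13.4,-1,8.2,6.85,0,0,0,14.8,-1,9,7.5,0,0,0,16.2,-1,9.8,8.2,0,0,0,17.6,-1,10.6,8.85,0,0,0,19,-1,11.4,9.5,0,0,0,20.4,-1,12.2,10.2,0,0,0,21.8,-1,12.9,10.8,0,0,0,23.2,-1,13.6,11.4,0,0,0,24.6,-1,14.2,11.9,0,0,0,26,-1,14.6,12.2,0,0,0,27.4,-1])

```text
time_s: 1.77
tcp_pos: [0.5994, -0.0378, 0.2217]
ee_rot: [[-0.899, -0.438, -0.002], [-0.438, 0.899, -0.002], [0.003, -0.001, -1.0]]
wrist_force: [-0.5, 0.0, 0.7]
gripper_width: 1.004
```

```bash
cat >> h.py <<'E'
def st():
    s=r.sense();R=s['ee_rot'];az=np.degrees(np.arctan2(R[1,0],R[0,0]))
    print("t%.2f"%s['time_s'],"tcp",s['tcp_pos'].round(4),"az%.2f"%az,"F",s['wrist_force'].round(2),"M",s['moment'].round(2),"g%.3f"%s['gripper_width'],"tilt",R[:2,2].round(4))
    return s,az
def to(p,azt=None):
    from scipy.spatial.transform import Rotation as Ro
    s,az=st(); d=s['ee_rot'].T@(np.array(p)-s['tcp_pos'])/.04
    print("shift",d.round(3))
    if azt is not None:
        a=np.radians(azt);Rt=np.array([[np.cos(a),np.sin(a),0],[np.sin(a),-np.cos(a),0],[0,0,-1]])
        print("rot",(np.degrees(Ro.from_matrix(s['ee_rot'].T@Rt).as_rotvec())/5).round(3))
E
python3 - <<'E'
from h import *
to([.6014,-.0393,.2],-162); print(r.sense()['joints'].round(1))
E
```

```text
t1.77 tcp [ 0.5994 -0.0378  0.2217] az-153.99 F [-0.49  0.03  0.7 ] M [ 0.11 -0.18  0.04] g1.004 tilt [-0.0017 -0.0023]
shift [-0.029 -0.054  0.543]
rot [-0.018 -0.028  1.601]
[ 11.9  19.8  -3.2   0.1 -67.2 -75.9]
```

Request:
move_arm(motion=[-0.03,-0.05,0.4,0,0,0.9,-1,-0.03,-0.05,0.9,0,0,1.6,-1,-0.03,-0.05,1.4,0,0,1.6,-1,-0.03,-0.05,1.7,0,0,1.6,-1,-0.03,-0.05,1.8,0,0,1.6,-1])

```text
time_s: 2.18
tcp_pos: [0.5994, -0.0396, 0.1465]
ee_rot: [[-0.951, -0.308, -0.008], [-0.308, 0.951, -0.003], [0.008, -0.0, -1.0]]
wrist_force: [-0.4, -0.6, 0.0]
gripper_width: 1.003
```

```bash
python3 - <<'E'
from h import *
a=imaging.capture("top");b=imaging.capture("scene")
cv2.imwrite("pics/top1.png",a);cv2.imwrite("pics/scene1.png",b)
crop('s',a,215,115,100,95,6,"pics/d1.png");crop('s',b,215,130,110,125,5,"pics/d2.png")
s,az=st()
p=s['tcp_pos'];print("proj tcp",pj("top",p),pj("scene",p))
E
```

```text
t2.28 tcp [ 0.6007 -0.0394  0.1486] az-161.99 F [-0.77  0.26  0.44] M [ 0.04 -0.16  0.02] g1.001 tilt [-0.0042 -0.0029]
proj tcp [258.23313386 158.75255529] [271.02380503 198.36370551]
```

View pics/d1.png

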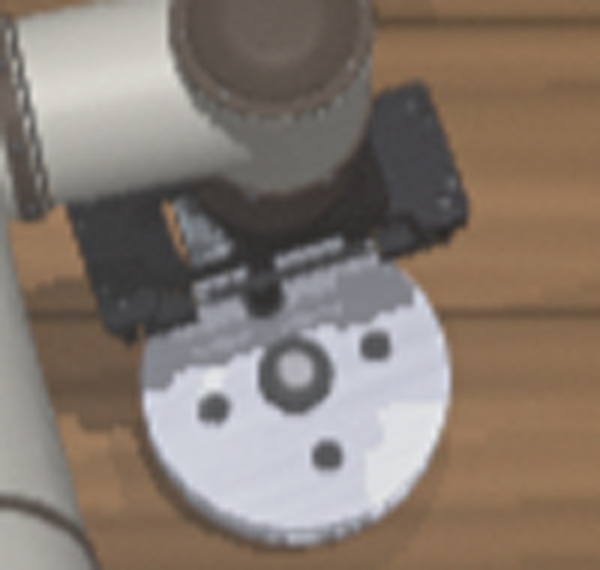

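View pics/d2.png

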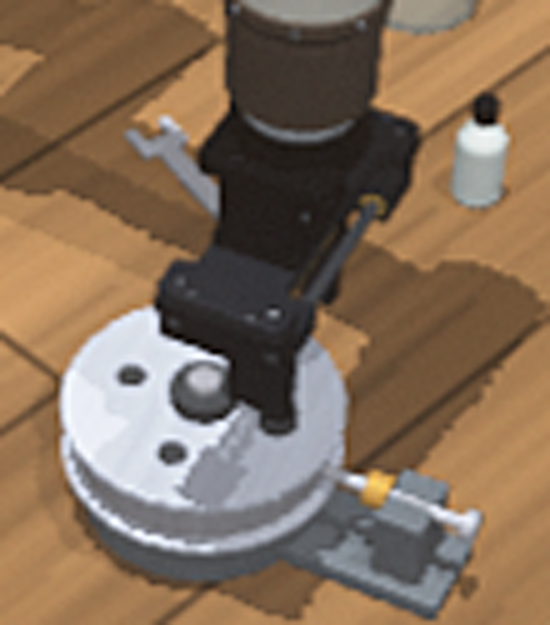

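Request:
move_arm(motion=[0,0,0.4,0,0,0,-1,0,0,0.8,0,0,0,-0.6,0,0,1.1,0,0,0,0,0,0,1.17,0,0,0,0.3,0,0,1.17,0,0,0,0.5,0,0,1.17,0,0,0,0.5])

```text
time_s: 2.78
tcp_pos: [0.6015, -0.0394, 0.1032]
ee_rot: [[-0.951, -0.31, -0.002], [-0.31, 0.951, -0.003], [0.003, -0.002, -1.0]]
wrist_force: [-0.4, -0.4, 0.5]
gripper_width: 0.706
```

```bash
python3 - <<'E'
from h import *
st()
E
```

```text
t2.78 tcp [ 0.6015 -0.0394  0.1032] az-161.97 F [-0.44 -0.42  0.49] M [ 0.05 -0.18 -0.02] g0.706 tilt [-0.0018 -0.0029]
```

Request:
move_arm(motion=[0,0,0.03,0,0,0,0.6,0,0,0.03,0,0,0,0.6,0,0,0.03,0,0,0,0.6,0,0,0.03,0,0,0,0.6,0,0,0.03,0,0,0,0.6,0,0,0.03,0,0,0,0.6,0,0,0.03,0,0,0,0.8,0,0,0.03,0,0,0,1,0,0,0.03,0,0,0,1,0,0,0.03,0,0,0,1,0,0,0.03,0,0,0,1])

```text
time_s: 3.7
tcp_pos: [0.6014, -0.0392, 0.102]
ee_rot: [[-0.951, -0.31, -0.002], [-0.31, 0.951, -0.003], [0.003, -0.002, -1.0]]
wrist_force: [-0.7, 1.5, 1.3]
gripper_width: 0.195
```

```bash
python3 - <<'E'
from h import *
st()
E
```

```text
t3.70 tcp [ 0.6014 -0.0392  0.102 ] az-161.96 F [-0.73  1.54  1.32] M [ 0.53  0.08 -0.01] g0.195 tilt [-0.002  -0.0028]
```

```bash
cat >> h.py <<'E'
import json,os
def arc(C,angs,rad=.048,z=.102,g=1,offs=(0,0)):
    """print rows to reach absolute handle angles angs (deg) ; offs = tcp minus handle in world"""
    s,az=st();p0=s['tcp_pos'];C=np.array(C)
    d=p0[:2]-offs-C;print("now ang %.2f rad %.4f"%(np.degrees(np.arctan2(d[1],d[0])),np.hypot(*d)))
    out=[]
    for a in np.radians(angs):
        p=np.array([C[0]+rad*np.cos(a)+offs[0],C[1]+rad*np.sin(a)+offs[1],z])
        q=s['ee_rot'].T@(p-p0)/.04
        out+= [round(float(v),2)+0.0 for v in q]+[0,0,0,g]
    print(out)
def log():
    s=r.sense();
    with open("log.jsonl","a") as f:f.write(json.dumps([s['time_s'],*s['tcp_pos'],*s['wrist_force'],*s['moment']])+"\n")
E
python3 - <<'E'
from h import *
arc([.5556,-.0542],18+np.array([1,3,5.5,8,10.5,13,15.5,18]))
E
```

```text
t3.70 tcp [ 0.6014 -0.0392  0.102 ] az-161.96 F [-0.73  1.54  1.32] M [ 0.53  0.08 -0.01] g0.195 tilt [-0.002  -0.0028]
now ang 18.09 rad 0.0482
[0.0, 0.02, 0.0, 0, 0, 0, 1, 0.01, 0.06, 0.0, 0, 0, 0, 1, 0.01, 0.11, 0.0, 0, 0, 0, 1, 0.02, 0.17, 0.0, 0, 0, 0, 1, 0.02, 0.22, 0.0, 0, 0, 0, 1, 0.04, 0.27, 0.0, 0, 0, 0, 1, 0.05, 0.32, 0.0, 0, 0, 0, 1, 0.06, 0.37, 0.0, 0, 0, 0, 1]
```

Request:
move_arm(motion=[0,0.02,0,0,0,0,1,0.01,0.06,0,0,0,0,1,0.01,0.11,0,0,0,0,1,0.02,0.17,0,0,0,0,1,0.02,0.22,0,0,0,0,1,0.04,0.27,0,0,0,0,1,0.05,0.32,0,0,0,0,1,0.06,0.37,0,0,0,0,1])

```text
time_s: 4.37
tcp_pos: [0.594, -0.026, 0.102]
ee_rot: [[-0.951, -0.31, -0.003], [-0.31, 0.951, -0.003], [0.004, -0.002, -1.0]]
wrist_force: [-1.2, -3.6, 1.4]
gripper_width: 0.195
```

```bash
python3 - <<'E'
from h import *
log();arc([.5556,-.0542],36+2.5*np.arange(1,13))
E
```

```text
t4.37 tcp [ 0.594 -0.026  0.102] az-161.96 F [-1.2  -3.55  1.37] M [-0.99 -0.03  0.03] g0.195 tilt [-0.0029 -0.0032]
now ang 36.29 rad 0.0477
[0.01, 0.05, 0.0, 0, 0, 0, 1, 0.03, 0.09, 0.0, 0, 0, 0, 1, 0.05, 0.14, 0.0, 0, 0, 0, 1, 0.07, 0.19, 0.0, 0, 0, 0, 1, 0.1, 0.24, 0.0, 0, 0, 0, 1, 0.12, 0.28, 0.0, 0, 0, 0, 1, 0.15, 0.32, 0.0, 0, 0, 0, 1, 0.19, 0.36, 0.0, 0, 0, 0, 1, 0.22, 0.41, 0.0, 0, 0, 0, 1, 0.25, 0.44, 0.0, 0, 0, 0, 1, 0.29, 0.48, 0.0, 0, 0, 0, 1, 0.33, 0.52, 0.0, 0, 0, 0, 1]
```

Request:
move_arm(motion=[0.01,0.05,0,0,0,0,1,0.03,0.09,0,0,0,0,1,0.05,0.14,0,0,0,0,1,0.07,0.19,0,0,0,0,1,0.1,0.24,0,0,0,0,1,0.12,0.28,0,0,0,0,1,0.15,0.32,0,0,0,0,1,0.19,0.36,0,0,0,0,1,0.22,0.41,0,0,0,0,1,0.25,0.44,0,0,0,0,1,0.29,0.48,0,0,0,0,1,0.33,0.52,0,0,0,0,1])

```text
time_s: 5.37
tcp_pos: [0.5743, -0.0112, 0.102]
ee_rot: [[-0.951, -0.31, -0.004], [-0.31, 0.951, -0.005], [0.006, -0.003, -1.0]]
wrist_force: [0.0, -7.2, 1.0]
gripper_width: 0.198
```

```bash
python3 - <<'E'
from h import *
log();arc([.5556,-.0542],66+2.5*np.arange(1,7))
E
```

```text
t5.37 tcp [ 0.5743 -0.0112  0.102 ] az-161.96 F [ 0.01 -7.25  1.05] M [-2.16 -0.08  0.03] g0.198 tilt [-0.0044 -0.0046]
now ang 66.50 rad 0.0469
[0.01, 0.05, 0.0, 0, 0, 0, 1, 0.06, 0.08, 0.0, 0, 0, 0, 1, 0.1, 0.11, 0.0, 0, 0, 0, 1, 0.14, 0.14, 0.0, 0, 0, 0, 1, 0.19, 0.17, 0.0, 0, 0, 0, 1, 0.23, 0.19, 0.0, 0, 0, 0, 1]
```

```bash
cat >> h.py <<'E'
from scipy.optimize import least_squares
def fit(rad=.048,extra=[(0.6014,-.0392)],skip=0):
    L=[json.loads(l) for l in open("log.jsonl")][skip:]
    q=np.array([[l[1],l[2]] for l in L]+list(extra))
    f=least_squares(lambda c:np.hypot(q[:,0]-c[0],q[:,1]-c[1])-rad,[.555,-.055]);
    g=least_squares(lambda c:np.hypot(q[:,0]-c[0],q[:,1]-c[1])-c[2],[.555,-.055,.048])
    print("fixed r",f.x.round(4),(f.fun*1e3).round(2),"free",g.x.round(4));return f.x
def ft(C,F0=(-.45,-.3)):
    for l in open("log.jsonl"):
        l=json.loads(l);d=np.array(l[1:3])-C;a=np.arctan2(d[1],d[0]);F=np.array(l[4:6])-F0
        print("t%.2f ang %.1f r %.2f  Ft %.2f Fr %.2f"%(l[0],np.degrees(a),1e3*np.hypot(*d),-F[0]*np.sin(a)+F[1]*np.cos(a),F[0]*np.cos(a)+F[1]*np.sin(a)))
E
python3 - <<'E'
from h import *
C=fit();ft(C)
arc(C,0+2.5*np.arange(0,1))
E
```

```text
fixed r [ 0.5563 -0.0557] [-0.01  0.01  0.01] free [ 0.5561 -0.0558  0.0482]
t4.37 ang 38.2 r 47.99  Ft -2.09 Fr -2.60
t5.37 ang 68.0 r 48.01  Ft -3.03 Fr -6.27
t5.37 tcp [ 0.5743 -0.0112  0.102 ] az-161.96 F [ 0.01 -7.25  1.05] M [-2.16 -0.08  0.03] g0.198 tilt [-0.0044 -0.0046]
now ang 67.95 rad 0.0480
[-0.37, -1.29, 0.0, 0, 0, 0, 1]
```

```bash
python3 - <<'E'
from h import *
arc([.5563,-.0557],68+2.5*np.arange(1,7))
E
```

```text
t5.37 tcp [ 0.5743 -0.0112  0.102 ] az-161.96 F [ 0.01 -7.25  1.05] M [-2.16 -0.08  0.03] g0.198 tilt [-0.0044 -0.0046]
now ang 67.98 rad 0.0481
[0.04, 0.03, 0.0, 0, 0, 0, 1, 0.08, 0.06, 0.0, 0, 0, 0, 1, 0.13, 0.09, 0.0, 0, 0, 0, 1, 0.17, 0.12, 0.0, 0, 0, 0, 1, 0.22, 0.14, 0.0, 0, 0, 0, 1, 0.27, 0.17, 0.0, 0, 0, 0, 1]
```

Request:
move_arm(motion=[0.04,0.03,0,0,0,0,1,0.08,0.06,0,0,0,0,1,0.13,0.09,0,0,0,0,1,0.17,0.12,0,0,0,0,1,0.22,0.14,0,0,0,0,1,0.27,0.17,0,0,0,0,1])

```text
time_s: 5.87
tcp_pos: [0.5621, -0.0081, 0.102]
ee_rot: [[-0.951, -0.31, -0.004], [-0.31, 0.951, -0.005], [0.005, -0.003, -1.0]]
wrist_force: [2.1, -5.9, -0.9]
gripper_width: 0.195
```

```bash
python3 - <<'E'
from h import *
log();C=fit();ft(C)
arc([.5563,-.0557],83+2.5*np.arange(1,5))
E
```

```text
fixed r [ 0.5563 -0.0557] [-0.01  0.05 -0.04 -0.01] free [ 0.5566 -0.0554  0.0476]
t4.37 ang 38.3 r 47.99  Ft -2.09 Fr -2.60
t5.37 ang 68.0 r 48.05  Ft -3.02 Fr -6.27
t5.87 ang 83.1 r 47.96  Ft -3.22 Fr -5.25
t5.87 tcp [ 0.5621 -0.0081  0.102 ] az-161.95 F [ 2.11 -5.89 -0.93] M [-1.67 -0.71  0.05] g0.195 tilt [-0.0037 -0.0048]
now ang 83.07 rad 0.0479
[0.05, 0.02, 0.0, 0, 0, 0, 1, 0.09, 0.04, 0.0, 0, 0, 0, 1, 0.14, 0.06, 0.0, 0, 0, 0, 1, 0.19, 0.07, 0.0, 0, 0, 0, 1]
```

Request:
move_arm(motion=[0.05,0.02,0,0,0,0,1,0.09,0.03,0,0,0,0,1,0.14,0.05,0,0,0,0,1,0.19,0.06,0,0,0,0,1])

```text
time_s: 6.2
tcp_pos: [0.5546, -0.0078, 0.102]
ee_rot: [[-0.951, -0.31, -0.002], [-0.31, 0.951, -0.004], [0.003, -0.003, -1.0]]
wrist_force: [2.6, -3.2, -2.0]
gripper_width: 0.198
```

```bash
cat > n.py <<'E'
from h import *
import sys
log();C=fit();
L=[json.loads(l) for l in open("log.jsonl")]
ft(C)
arc([.5563,-.0557],float(sys.argv[1])+float(sys.argv[2])*np.arange(1,int(sys.argv[3])+1),rad=.0477)
E
python3 n.py 93 2.5 4
```

```text
fixed r [ 0.5564 -0.0558] [-0.01  0.07 -0.01 -0.04 -0.02] free [ 0.5566 -0.0554  0.0476]
t4.37 ang 38.3 r 47.99  Ft -2.09 Fr -2.61
t5.37 ang 68.1 r 48.07  Ft -3.02 Fr -6.27
t5.87 ang 83.2 r 47.99  Ft -3.21 Fr -5.25
t6.20 ang 92.2 r 47.96  Ft -2.92 Fr -3.05
t6.20 tcp [ 0.5546 -0.0078  0.102 ] az-161.94 F [ 2.59 -3.24 -2.01] M [-0.97 -1.    0.08] g0.198 tilt [-0.0023 -0.0043]
now ang 92.07 rad 0.0479
[0.07, 0.01, 0.0, 0, 0, 0, 1, 0.12, 0.02, 0.0, 0, 0, 0, 1, 0.17, 0.03, 0.0, 0, 0, 0, 1, 0.22, 0.04, 0.0, 0, 0, 0, 1]
```

Request:
move_arm(motion=[0.06,0.01,0,0,0,0,1,0.11,0.02,0,0,0,0,1,0.16,0.03,0,0,0,0,1,0.21,0.04,0,0,0,0,1])

```text
time_s: 6.53
tcp_pos: [0.5464, -0.0088, 0.102]
ee_rot: [[-0.951, -0.31, -0.001], [-0.31, 0.951, -0.004], [0.002, -0.004, -1.0]]
wrist_force: [3.2, -5.5, -2.0]
gripper_width: 0.197
```

```bash
sed -i 's/^ft(C)/ft(C,last=6)/' n.py; sed -i 's/def ft(C,F0=(-.45,-.3)):/def ft(C,F0=(-.45,-.3),last=999):/; s/for l in open("log.jsonl"):$/for l in open("log.jsonl").readlines()[-last:]:/' h.py; python3 n.py 102 2.5 4
```

```text
fixed r [ 0.5564 -0.0557] [-0.01  0.07 -0.02 -0.05  0.01 -0.02] free [ 0.5565 -0.0556  0.0478]
t4.37 ang 38.3 r 47.99  Ft -2.09 Fr -2.60
t5.37 ang 68.1 r 48.07  Ft -3.02 Fr -6.27
t5.87 ang 83.1 r 47.98  Ft -3.21 Fr -5.25
t6.20 ang 92.1 r 47.95  Ft -2.92 Fr -3.05
t6.53 ang 102.0 r 48.01  Ft -2.52 Fr -5.84
t6.53 tcp [ 0.5464 -0.0088  0.102 ] az-161.93 F [ 3.23 -5.49 -1.98] M [-1.41 -1.19  0.07] g0.197 tilt [-0.0012 -0.0042]
now ang 101.94 rad 0.0480
[0.05, 0.0, 0.0, 0, 0, 0, 1, 0.11, 0.0, 0.0, 0, 0, 0, 1, 0.16, 0.0, 0.0, 0, 0, 0, 1, 0.21, 0.0, 0.0, 0, 0, 0, 1]
```

Request:
move_arm(motion=[0.05,0,0,0,0,0,1,0.11,0,0,0,0,0,1,0.16,0,0,0,0,0,1,0.21,0,0,0,0,0,1])

```text
time_s: 6.87
tcp_pos: [0.5386, -0.0111, 0.102]
ee_rot: [[-0.951, -0.31, -0.0], [-0.31, 0.951, -0.004], [0.001, -0.004, -1.0]]
wrist_force: [5.7, -3.3, -3.0]
gripper_width: 0.198
```

```bash
python3 n.py 112 2.5 4
```

```text
fixed r [ 0.5564 -0.0557] [-0.01  0.07 -0.01 -0.05  0.01 -0.   -0.02] free [ 0.5564 -0.0556  0.0479]
t4.37 ang 38.3 r 47.99  Ft -2.09 Fr -2.61
t5.37 ang 68.1 r 48.07  Ft -3.02 Fr -6.27
t5.87 ang 83.1 r 47.99  Ft -3.21 Fr -5.25
t6.20 ang 92.1 r 47.95  Ft -2.92 Fr -3.05
t6.53 ang 102.0 r 48.01  Ft -2.52 Fr -5.84
t6.87 ang 111.7 r 48.00  Ft -4.64 Fr -5.07
t6.87 tcp [ 0.5386 -0.0111  0.102 ] az-161.92 F [ 5.73 -3.3  -2.99] M [-0.88 -1.35 -0.01] g0.198 tilt [-0.0002 -0.0038]
now ang 111.61 rad 0.0479
[0.06, -0.01, 0.0, 0, 0, 0, 1, 0.11, -0.02, 0.0, 0, 0, 0, 1, 0.16, -0.03, 0.0, 0, 0, 0, 1, 0.21, -0.04, 0.0, 0, 0, 0, 1]
```

Request:
move_arm(motion=[0.06,-0.01,0,0,0,0,1,0.11,-0.02,0,0,0,0,1])

```text
time_s: 7.03
tcp_pos: [0.5348, -0.0129, 0.102]
ee_rot: [[-0.951, -0.31, 0.001], [-0.31, 0.951, -0.003], [0.0, -0.003, -1.0]]
wrist_force: [4.0, -1.7, -2.4]
gripper_width: 0.2
```

```bash
python3 n.py 117 2.5 2
```

```text
fixed r [ 0.5564 -0.0558] [-0.01  0.07 -0.01 -0.04  0.02  0.01 -0.04 -0.03] free [ 0.5564 -0.0556  0.0479]
t5.37 ang 68.1 r 48.07  Ft -3.02 Fr -6.27
t5.87 ang 83.2 r 47.99  Ft -3.21 Fr -5.25
t6.20 ang 92.2 r 47.96  Ft -2.92 Fr -3.05
t6.53 ang 102.0 r 48.02  Ft -2.52 Fr -5.84
t6.87 ang 111.7 r 48.01  Ft -4.63 Fr -5.07
t7.03 ang 116.7 r 47.96  Ft -3.33 Fr -3.28
t7.03 tcp [ 0.5348 -0.0129  0.102 ] az-161.92 F [ 4.   -1.73 -2.37] M [-0.25 -1.14 -0.  ] g0.200 tilt [ 0.0006 -0.0031]
now ang 116.66 rad 0.0479
[0.06, -0.01, 0.0, 0, 0, 0, 1, 0.11, -0.03, 0.0, 0, 0, 0, 1]
```

Request:
move_arm(motion=[0.05,-0.01,0,0,0,0,1,0.11,-0.03,0,0,0,0,1,0.16,-0.05,0,0,0,0,1])

```text
time_s: 7.28
tcp_pos: [0.529, -0.0164, 0.102]
ee_rot: [[-0.951, -0.31, 0.0], [-0.31, 0.951, -0.002], [0.0, -0.002, -1.0]]
wrist_force: [2.4, 1.4, -2.7]
gripper_width: 0.2
```

```bash
python3 n.py 124 2.5 3
```

```text
fixed r [ 0.5564 -0.0558] [-0.02  0.07  0.   -0.03  0.04  0.03 -0.02 -0.07 -0.05] free [ 0.5565 -0.0556  0.0478]
t5.87 ang 83.2 r 48.00  Ft -3.21 Fr -5.25
t6.20 ang 92.2 r 47.97  Ft -2.92 Fr -3.05
t6.53 ang 102.0 r 48.04  Ft -2.52 Fr -5.84
t6.87 ang 111.7 r 48.03  Ft -4.63 Fr -5.07
t7.03 ang 116.7 r 47.98  Ft -3.33 Fr -3.29
t7.28 ang 124.9 r 47.93  Ft -3.33 Fr -0.26
t7.28 tcp [ 0.529  -0.0164  0.102 ] az-161.93 F [ 2.43  1.38 -2.69] M [ 0.42 -0.88 -0.03] g0.200 tilt [ 0.0004 -0.0023]
now ang 124.82 rad 0.0478
[0.03, -0.01, 0.0, 0, 0, 0, 1, 0.08, -0.03, 0.0, 0, 0, 0, 1, 0.13, -0.05, 0.0, 0, 0, 0, 1]
```

Request:
move_arm(motion=[0.05,-0.02,0,0,0,0,1,0.1,-0.04,0,0,0,0,1,0.15,-0.07,0,0,0,0,1,0.19,-0.1,0,0,0,0,1])

```text
time_s: 7.62
tcp_pos: [0.5221, -0.0223, 0.102]
ee_rot: [[-0.951, -0.31, -0.001], [-0.31, 0.951, -0.002], [0.002, -0.001, -1.0]]
wrist_force: [0.0, 4.3, -0.1]
gripper_width: 0.193
```

```bash
sed -i 's/5563,-.0557/5564,-.0557/;s/rad=.0477/rad=.048/' n.py; python3 n.py 134.5 2.5 4
```

```text
fixed r [ 0.5564 -0.0558] [-0.04  0.07  0.01 -0.02  0.05  0.05 -0.   -0.04 -0.1  -0.07] free [ 0.5565 -0.0555  0.0478]
t6.20 ang 92.2 r 47.98  Ft -2.92 Fr -3.06
t6.53 ang 102.1 r 48.05  Ft -2.51 Fr -5.84
t6.87 ang 111.7 r 48.05  Ft -4.63 Fr -5.08
t7.03 ang 116.8 r 48.00  Ft -3.33 Fr -3.29
t7.28 ang 124.9 r 47.96  Ft -3.33 Fr -0.27
t7.62 ang 135.7 r 47.90  Ft -3.66 Fr 2.90
t7.62 tcp [ 0.5221 -0.0223  0.102 ] az-161.95 F [ 0.03  4.35 -0.05] M [ 1.18 -0.08 -0.04] g0.193 tilt [-0.0011 -0.0017]
now ang 135.78 rad 0.0478
[0.02, -0.01, 0.0, 0, 0, 0, 1, 0.07, -0.03, 0.0, 0, 0, 0, 1, 0.11, -0.06, 0.0, 0, 0, 0, 1, 0.16, -0.09, 0.0, 0, 0, 0, 1]
```

Request:
move_arm(motion=[0.04,-0.02,0,0,0,0,1,0.09,-0.05,0,0,0,0,1,0.14,-0.08,0,0,0,0,1,0.18,-0.11,0,0,0,0,1])

```text
time_s: 7.95
tcp_pos: [0.5166, -0.0289, 0.102]
ee_rot: [[-0.951, -0.31, -0.001], [-0.31, 0.951, -0.002], [0.001, -0.001, -1.0]]
wrist_force: [3.2, 0.7, -2.6]
gripper_width: 0.2
```

```bash
sed -i 's/rad=.048)/rad=.0483)/' n.py; python3 n.py 145.5 2.5 4
```

```text
fixed r [ 0.5564 -0.0558] [-0.04  0.07  0.01 -0.02  0.05  0.05 -0.   -0.04 -0.1   0.01 -0.07] free [ 0.5564 -0.0556  0.0479]
t6.53 ang 102.1 r 48.05  Ft -2.51 Fr -5.84
t6.87 ang 111.7 r 48.05  Ft -4.63 Fr -5.08
t7.03 ang 116.8 r 48.00  Ft -3.33 Fr -3.29
t7.28 ang 124.9 r 47.96  Ft -3.33 Fr -0.27
t7.62 ang 135.7 r 47.90  Ft -3.66 Fr 2.90
t7.95 ang 146.0 r 48.01  Ft -2.88 Fr -2.49
t7.95 tcp [ 0.5166 -0.0289  0.102 ] az-161.95 F [ 3.22  0.7  -2.57] M [ 0.48 -0.98 -0.04] g0.200 tilt [-0.0007 -0.0016]
now ang 146.05 rad 0.0479
[0.04, -0.02, 0.0, 0, 0, 0, 1, 0.08, -0.05, 0.0, 0, 0, 0, 1, 0.12, -0.09, 0.0, 0, 0, 0, 1, 0.15, -0.13, 0.0, 0, 0, 0, 1]
```

```bash
sed -i 's/rad=.0483)/rad=.0481)/' n.py; sed -i 's/^log/#log/' n.py; python3 n.py 146 2.5 5 | tail -1; sed -i 's/^#log/log/' n.py
```

```text
Traceback (most recent call last):
  File "n.py", line 5, in <module>
    ft(C,last=6)
       ^
NameError: name 'C' is not defined
```

Request:
move_arm(motion=[0.04,-0.02,0,0,0,0,1,0.08,-0.05,0,0,0,0,1,0.12,-0.09,0,0,0,0,1,0.15,-0.13,0,0,0,0,1,0.18,-0.17,0,0,0,0,1])

```text
time_s: 8.37
tcp_pos: [0.5118, -0.0378, 0.102]
ee_rot: [[-0.951, -0.31, -0.001], [-0.31, 0.951, -0.002], [0.001, -0.001, -1.0]]
wrist_force: [4.2, 1.1, -3.5]
gripper_width: 0.2
```

```bash
python3 n.py 158 2.5 5
```

```text
fixed r [ 0.5564 -0.0558] [-0.02  0.08  0.01 -0.02  0.05  0.04 -0.01 -0.06 -0.12 -0.01  0.08 -0.05] free [ 0.5564 -0.0557  0.048 ]
t6.87 ang 111.7 r 48.04  Ft -4.63 Fr -5.07
t7.03 ang 116.7 r 47.99  Ft -3.33 Fr -3.29
t7.28 ang 124.9 r 47.94  Ft -3.33 Fr -0.26
t7.62 ang 135.7 r 47.88  Ft -3.66 Fr 2.90
t7.95 ang 146.0 r 47.99  Ft -2.89 Fr -2.49
t8.37 ang 158.0 r 48.08  Ft -3.05 Fr -3.79
t8.37 tcp [ 0.5118 -0.0378  0.102 ] az-161.95 F [ 4.21  1.11 -3.46] M [ 0.46 -1.24 -0.04] g0.200 tilt [-0.0008 -0.0015]
now ang 158.07 rad 0.0480
[0.03, -0.04, 0.0, 0, 0, 0, 1, 0.06, -0.08, 0.0, 0, 0, 0, 1, 0.09, -0.12, 0.0, 0, 0, 0, 1, 0.12, -0.17, 0.0, 0, 0, 0, 1, 0.15, -0.22, 0.0, 0, 0, 0, 1]
```

Request:
move_arm(motion=[0.03,-0.04,0,0,0,0,1,0.06,-0.08,0,0,0,0,1,0.09,-0.12,0,0,0,0,1,0.12,-0.17,0,0,0,0,1,0.15,-0.22,0,0,0,0,1])

```text
time_s: 8.78
tcp_pos: [0.5089, -0.048, 0.102]
ee_rot: [[-0.951, -0.31, -0.0], [-0.31, 0.951, -0.001], [0.001, -0.001, -1.0]]
wrist_force: [3.6, 2.2, -4.5]
gripper_width: 0.196
```

```bash
python3 n.py 170.5 2.5 5
```

```text
fixed r [ 0.5564 -0.0558] [-0.    0.09  0.01 -0.02  0.05  0.03 -0.02 -0.07 -0.13 -0.03  0.06  0.1
 -0.03] free [ 0.5564 -0.0558  0.048 ]
t7.03 ang 116.7 r 47.98  Ft -3.33 Fr -3.28
t7.28 ang 124.8 r 47.93  Ft -3.33 Fr -0.26
t7.62 ang 135.7 r 47.87  Ft -3.66 Fr 2.90
t7.95 ang 146.0 r 47.97  Ft -2.89 Fr -2.48
t8.37 ang 158.0 r 48.06  Ft -3.05 Fr -3.79
t8.78 ang 170.7 r 48.10  Ft -3.13 Fr -3.57
t8.78 tcp [ 0.5089 -0.048   0.102 ] az-161.95 F [ 3.58  2.21 -4.53] M [ 0.63 -1.42 -0.04] g0.196 tilt [-0.0005 -0.0013]
now ang 170.83 rad 0.0481
[0.02, -0.04, 0.0, 0, 0, 0, 1, 0.04, -0.09, 0.0, 0, 0, 0, 1, 0.06, -0.14, 0.0, 0, 0, 0, 1, 0.08, -0.19, 0.0, 0, 0, 0, 1, 0.09, -0.24, 0.0, 0, 0, 0, 1]
```

Request:
move_arm(motion=[0.02,-0.04,0.01,0,0,0,1,0.04,-0.09,0.01,0,0,0,1,0.06,-0.14,0.01,0,0,0,1,0.08,-0.19,0.01,0,0,0,1,0.09,-0.24,0.01,0,0,0,1])

```text
time_s: 9.2
tcp_pos: [0.5084, -0.0585, 0.102]
ee_rot: [[-0.951, -0.31, -0.0], [-0.31, 0.951, -0.001], [0.001, -0.001, -1.0]]
wrist_force: [1.7, 2.7, 2.7]
gripper_width: 0.194
```

```bash
python3 n.py 183 2.5 5
```

```text
fixed r [ 0.5564 -0.0558] [ 0.01  0.1   0.02 -0.02  0.05  0.03 -0.02 -0.07 -0.14 -0.03  0.05  0.09
  0.05 -0.02] free [ 0.5564 -0.0558  0.048 ]
t7.28 ang 124.8 r 47.93  Ft -3.33 Fr -0.26
t7.62 ang 135.7 r 47.86  Ft -3.66 Fr 2.90
t7.95 ang 146.0 r 47.97  Ft -2.89 Fr -2.48
t8.37 ang 158.0 r 48.05  Ft -3.05 Fr -3.79
t8.78 ang 170.7 r 48.09  Ft -3.13 Fr -3.57
t9.20 ang -176.8 r 48.05  Ft -2.89 Fr -2.35
t9.20 tcp [ 0.5084 -0.0585  0.102 ] az-161.95 F [1.74 2.71 2.69] M [ 0.91 -0.57 -0.05] g0.194 tilt [-0.0004 -0.0013]
now ang -176.68 rad 0.0481
[0.01, -0.04, 0.0, 0, 0, 0, 1, 0.02, -0.1, 0.0, 0, 0, 0, 1, 0.03, -0.15, 0.0, 0, 0, 0, 1, 0.04, -0.2, 0.0, 0, 0, 0, 1, 0.04, -0.25, 0.0, 0, 0, 0, 1]
```

Request:
move_arm(motion=[0.01,-0.05,0,0,0,0,1,0.02,-0.1,0,0,0,0,1,0.03,-0.15,0,0,0,0,1,0.04,-0.2,0,0,0,0,1,0.04,-0.25,0,0,0,0,1])

```text
time_s: 9.62
tcp_pos: [0.51, -0.0686, 0.102]
ee_rot: [[-0.951, -0.31, -0.001], [-0.31, 0.951, -0.001], [0.001, -0.001, -1.0]]
wrist_force: [2.4, 3.3, -0.0]
gripper_width: 0.194
```

```bash
python3 n.py 195.5 2.5 5
```

```text
fixed r [ 0.5564 -0.0558] [ 0.03  0.11  0.03 -0.01  0.05  0.03 -0.03 -0.08 -0.15 -0.05  0.04  0.07
  0.03  0.12  0.  ] free [ 0.5564 -0.0559  0.0481]
t7.62 ang 135.7 r 47.85  Ft -3.66 Fr 2.90
t7.95 ang 145.9 r 47.95  Ft -2.89 Fr -2.48
t8.37 ang 158.0 r 48.04  Ft -3.05 Fr -3.79
t8.78 ang 170.7 r 48.07  Ft -3.13 Fr -3.57
t9.20 ang -176.8 r 48.03  Ft -2.89 Fr -2.35
t9.62 ang -164.6 r 48.12  Ft -2.75 Fr -3.75
t9.62 tcp [ 0.51   -0.0686  0.102 ] az-161.95 F [ 2.43  3.34 -0.02] M [ 1.03 -0.74 -0.  ] g0.194 tilt [-0.0006 -0.0012]
now ang -164.48 rad 0.0482
[0.0, -0.05, 0.0, 0, 0, 0, 1, 0.0, -0.1, 0.0, 0, 0, 0, 1, -0.01, -0.16, 0.0, 0, 0, 0, 1, -0.01, -0.21, 0.0, 0, 0, 0, 1, -0.02, -0.26, 0.0, 0, 0, 0, 1]
```

Request:
move_arm(motion=[0,-0.05,0,0,0,0,1,0,-0.1,0,0,0,0,1,-0.01,-0.16,0,0,0,0,1,-0.01,-0.21,0,0,0,0,1,-0.02,-0.26,0,0,0,0,1])

```text
time_s: 10.03
tcp_pos: [0.5139, -0.0784, 0.102]
ee_rot: [[-0.951, -0.31, -0.001], [-0.31, 0.951, -0.001], [0.001, -0.001, -1.0]]
wrist_force: [2.0, 3.0, 0.4]
gripper_width: 0.198
```

```bash
python3 n.py 208 2.5 5
```

```text
fixed r [ 0.5563 -0.0558] [ 0.05  0.13  0.04 -0.    0.06  0.04 -0.02 -0.08 -0.15 -0.05  0.03  0.05
  0.02  0.11  0.1   0.02] free [ 0.5564 -0.0559  0.0481]
t7.95 ang 145.9 r 47.95  Ft -2.89 Fr -2.48
t8.37 ang 157.9 r 48.03  Ft -3.05 Fr -3.79
t8.78 ang 170.7 r 48.05  Ft -3.13 Fr -3.57
t9.20 ang -176.8 r 48.02  Ft -2.89 Fr -2.35
t9.62 ang -164.6 r 48.11  Ft -2.75 Fr -3.75
t10.03 ang -152.0 r 48.10  Ft -1.74 Fr -3.69
t10.03 tcp [ 0.5139 -0.0784  0.102 ] az-161.95 F [1.99 2.97 0.4 ] M [ 1.2  -0.55  0.07] g0.198 tilt [-0.0009 -0.0011]
now ang -151.89 rad 0.0482
[-0.01, -0.05, 0.0, 0, 0, 0, 1, -0.02, -0.1, 0.0, 0, 0, 0, 1, -0.04, -0.15, 0.0, 0, 0, 0, 1, -0.06, -0.2, 0.0, 0, 0, 0, 1, -0.08, -0.25, 0.0, 0, 0, 0, 1]
```

Request:
move_arm(motion=[-0.01,-0.05,0,0,0,0,1,-0.02,-0.1,0,0,0,0,1,-0.04,-0.15,0,0,0,0,1,-0.06,-0.2,0,0,0,0,1,-0.08,-0.25,0,0,0,0,1])

```text
time_s: 10.45
tcp_pos: [0.5198, -0.0871, 0.102]
ee_rot: [[-0.951, -0.31, -0.002], [-0.31, 0.951, -0.001], [0.002, -0.001, -1.0]]
wrist_force: [0.8, 3.6, 2.7]
gripper_width: 0.197
```

```bash
python3 n.py 220.5 2.5 5
```

```text
fixed r [ 0.5563 -0.0558] [ 0.06  0.14  0.05  0.01  0.06  0.04 -0.02 -0.07 -0.15 -0.06  0.02  0.04
  0.    0.09  0.09  0.12  0.04] free [ 0.5564 -0.0559  0.0481]
t8.37 ang 157.9 r 48.02  Ft -3.05 Fr -3.79
t8.78 ang 170.7 r 48.04  Ft -3.13 Fr -3.57
t9.20 ang -176.8 r 48.00  Ft -2.89 Fr -2.35
t9.62 ang -164.6 r 48.09  Ft -2.75 Fr -3.75
t10.03 ang -152.0 r 48.09  Ft -1.74 Fr -3.69
t10.45 ang -139.4 r 48.12  Ft -2.14 Fr -3.47
t10.45 tcp [ 0.5198 -0.0871  0.102 ] az-161.96 F [0.79 3.59 2.68] M [ 1.26 -0.33 -0.02] g0.197 tilt [-0.0017 -0.0012]
now ang -139.34 rad 0.0482
[-0.02, -0.04, 0.0, 0, 0, 0, 1, -0.05, -0.09, 0.0, 0, 0, 0, 1, -0.07, -0.14, 0.0, 0, 0, 0, 1, -0.1, -0.18, 0.0, 0, 0, 0, 1, -0.13, -0.23, 0.0, 0, 0, 0, 1]
```

Request:
move_arm(motion=[-0.02,-0.05,0,0,0,0,1,-0.05,-0.09,0,0,0,0,1,-0.07,-0.14,0,0,0,0,1,-0.1,-0.18,0,0,0,0,1,-0.13,-0.23,0,0,0,0,1])

```text
time_s: 10.87
tcp_pos: [0.5275, -0.0944, 0.102]
ee_rot: [[-0.951, -0.31, -0.002], [-0.31, 0.951, -0.001], [0.002, -0.0, -1.0]]
wrist_force: [0.5, 4.5, 2.0]
gripper_width: 0.197
```

```bash
python3 n.py 233 2.5 5
```

```text
fixed r [ 0.5563 -0.0558] [ 0.08  0.16  0.07  0.02  0.08  0.05 -0.01 -0.07 -0.15 -0.06  0.02  0.04
 -0.01  0.08  0.07  0.1   0.14  0.05] free [ 0.5564 -0.0559  0.0481]
t8.78 ang 170.7 r 48.04  Ft -3.13 Fr -3.57
t9.20 ang -176.8 r 47.99  Ft -2.89 Fr -2.35
t9.62 ang -164.6 r 48.08  Ft -2.75 Fr -3.75
t10.03 ang -152.0 r 48.07  Ft -1.74 Fr -3.69
t10.45 ang -139.4 r 48.10  Ft -2.14 Fr -3.47
t10.87 ang -126.8 r 48.14  Ft -2.10 Fr -4.41
t10.87 tcp [ 0.5275 -0.0944  0.102 ] az-161.96 F [0.51 4.49 2.02] M [ 1.46 -0.2   0.02] g0.197 tilt [-0.0022 -0.0012]
now ang -126.78 rad 0.0483
[-0.03, -0.04, 0.0, 0, 0, 0, 1, -0.06, -0.08, 0.0, 0, 0, 0, 1, -0.1, -0.12, 0.0, 0, 0, 0, 1, -0.14, -0.15, 0.0, 0, 0, 0, 1, -0.17, -0.19, 0.0, 0, 0, 0, 1]
```

Request:
move_arm(motion=[-0.03,-0.04,0,0,0,0,1,-0.06,-0.08,0,0,0,0,1,-0.1,-0.12,0,0,0,0,1,-0.14,-0.15,0,0,0,0,1,-0.17,-0.19,0,0,0,0,1])

```text
time_s: 11.28
tcp_pos: [0.5339, -0.0986, 0.1019]
ee_rot: [[-0.951, -0.309, -0.008], [-0.309, 0.951, 0.0], [0.007, 0.003, -1.0]]
wrist_force: [-6.3, 11.6, 10.3]
gripper_width: 0.196
```

```bash
sed -i 's/rad=.0481)/rad=.0479)/' n.py;python3 n.py 245.5 2.5 5
```

```text
fixed r [ 0.5563 -0.0558] [ 0.11  0.18  0.09  0.05  0.1   0.07  0.   -0.06 -0.14 -0.06  0.01  0.03
 -0.02  0.06  0.05  0.07  0.11  0.25  0.07] free [ 0.5564 -0.0559  0.0481]
t9.20 ang -176.8 r 47.98  Ft -2.89 Fr -2.35
t9.62 ang -164.6 r 48.06  Ft -2.75 Fr -3.75
t10.03 ang -152.0 r 48.05  Ft -1.74 Fr -3.69
t10.45 ang -139.4 r 48.07  Ft -2.15 Fr -3.47
t10.87 ang -126.8 r 48.11  Ft -2.10 Fr -4.40
t11.28 ang -117.6 r 48.25  Ft -10.67 Fr -7.86
t11.28 tcp [ 0.5339 -0.0986  0.1019] az-162.00 F [-6.26 11.61 10.33] M [ 3.62  1.76 -0.08] g0.196 tilt [-0.0078  0.0003]
now ang -117.63 rad 0.0484
[-0.1, -0.07, 0.0, 0, 0, 0, 1, -0.14, -0.1, 0.0, 0, 0, 0, 1, -0.18, -0.13, -0.01, 0, 0, 0, 1, -0.22, -0.16, -0.01, 0, 0, 0, 1, -0.27, -0.19, -0.01, 0, 0, 0, 1]
```

Request:
move_arm(motion=[-0.05,-0.03,0,0,0,0,1,-0.09,-0.06,0,0,0,0,1,-0.13,-0.09,0,0,0,0,1])

```text
time_s: 11.53
tcp_pos: [0.5361, -0.0997, 0.1018]
ee_rot: [[-0.951, -0.308, -0.017], [-0.308, 0.951, 0.002], [0.016, 0.007, -1.0]]
wrist_force: [-9.2, 11.1, 12.2]
gripper_width: 0.199
```

```bash
python3 n.py 249 2 3
```

```text
fixed r [ 0.5563 -0.0559] [ 0.13  0.21  0.11  0.07  0.12  0.09  0.02 -0.04 -0.13 -0.05  0.01  0.02
 -0.03  0.05  0.03  0.05  0.09  0.23  0.24  0.09] free [ 0.5564 -0.0559  0.0481]
t9.62 ang -164.6 r 48.05  Ft -2.75 Fr -3.74
t10.03 ang -152.0 r 48.03  Ft -1.74 Fr -3.69
t10.45 ang -139.4 r 48.05  Ft -2.15 Fr -3.47
t10.87 ang -126.8 r 48.09  Ft -2.10 Fr -4.40
t11.28 ang -117.6 r 48.23  Ft -10.67 Fr -7.86
t11.53 ang -114.8 r 48.24  Ft -12.70 Fr -6.68
t11.53 tcp [ 0.5361 -0.0997  0.1018] az-162.05 F [-9.18 11.08 12.21] M [ 3.23  2.6  -0.14] g0.199 tilt [-0.0169  0.0016]
now ang -114.80 rad 0.0484
[-0.1, -0.07, -0.01, 0, 0, 0, 1, -0.14, -0.09, -0.01, 0, 0, 0, 1, -0.17, -0.12, -0.01, 0, 0, 0, 1]
```

```bash
cat >> h.py <<'E'
from scipy.spatial.transform import Rotation as Ro
def arc(C,angs,rad=.048,z=.102,g=1,azt=-162):
    s,az=st();p0=s['tcp_pos'];C=np.array(C)
    d=p0[:2]-C;print("now ang %.2f rad %.4f"%(np.degrees(np.arctan2(d[1],d[0]))%360,np.hypot(*d)))
    a=np.radians(azt);Rt=np.array([[np.cos(a),np.sin(a),0],[np.sin(a),-np.cos(a),0],[0,0,-1]])
    w=np.degrees(Ro.from_matrix(s['ee_rot'].T@Rt).as_rotvec())/5
    w=[round(float(v),2)+0.0 for v in w]
    out=[]
    for a in np.radians(angs):
        p=np.array([C[0]+rad*np.cos(a),C[1]+rad*np.sin(a),z])
        q=s['ee_rot'].T@(p-p0)/.04
        out+= [round(float(v),2)+0.0 for v in q]+w+[g]
    print(out)
E
sed -i 's/^log()/NL or log()/; s/^import sys/import sys\nNL=len(sys.argv)>4/' n.py; sed -i 's/%.1f r/%.2f r/' h.py
python3 n.py 247 2 4 x
```

```text
fixed r [ 0.5563 -0.0559] [ 0.13  0.21  0.11  0.07  0.12  0.09  0.02 -0.04 -0.13 -0.05  0.01  0.02
 -0.03  0.05  0.03  0.05  0.09  0.23  0.24  0.09] free [ 0.5564 -0.0559  0.0481]
t9.62 ang -164.64 r 48.05  Ft -2.75 Fr -3.74
t10.03 ang -152.01 r 48.03  Ft -1.74 Fr -3.69
t10.45 ang -139.41 r 48.05  Ft -2.15 Fr -3.47
t10.87 ang -126.80 r 48.09  Ft -2.10 Fr -4.40
t11.28 ang -117.61 r 48.23  Ft -10.67 Fr -7.86
t11.53 ang -114.77 r 48.24  Ft -12.70 Fr -6.68
t11.53 tcp [ 0.5361 -0.0997  0.1018] az-162.05 F [-9.18 11.08 12.21] M [ 3.23  2.6  -0.14] g0.199 tilt [-0.0169  0.0016]
now ang 245.20 rad 0.0484
[-0.07, -0.04, -0.01, 0.08, -0.18, -0.01, 1, -0.1, -0.07, -0.01, 0.08, -0.18, -0.01, 1, -0.14, -0.09, -0.01, 0.08, -0.18, -0.01, 1, -0.17, -0.12, -0.01, 0.08, -0.18, -0.01, 1]
```

Request:
move_arm(motion=[-0.07,-0.04,0,0.08,-0.18,0,1,-0.1,-0.07,0,0.08,-0.18,0,1,-0.14,-0.09,0,0.08,-0.18,0,1,-0.17,-0.12,0,0.08,-0.18,0,1])

```text
time_s: 11.87
tcp_pos: [0.5393, -0.1011, 0.1018]
ee_rot: [[-0.952, -0.307, -0.01], [-0.307, 0.952, 0.002], [0.009, 0.005, -1.0]]
wrist_force: [-11.5, 12.8, 14.3]
gripper_width: 0.198
```

```bash
python3 n.py 253 2 4|tail -5
```

```text
t11.53 ang -114.77 r 48.22  Ft -12.70 Fr -6.68
t11.87 ang -110.62 r 48.25  Ft -14.94 Fr -8.40
t11.87 tcp [ 0.5393 -0.1011  0.1018] az-162.11 F [-11.47  12.82  14.32] M [ 4.03  3.31 -0.03] g0.198 tilt [-0.0104  0.0015]
now ang 249.33 rad 0.0485
[-0.1, -0.06, -0.01, 0.05, -0.11, -0.02, 1, -0.14, -0.08, -0.01, 0.05, -0.11, -0.02, 1, -0.18, -0.1, -0.01, 0.05, -0.11, -0.02, 1, -0.21, -0.12, -0.01, 0.05, -0.11, -0.02, 1]
```

```bash
python3 - <<'E'
from h import *
a=imaging.capture("top");b=imaging.capture("scene")
cv2.imwrite("pics/top2.png",a);cv2.imwrite("pics/scene2.png",b)
crop('s',a,215,115,100,95,6,"pics/e1.png");crop('s',b,205,140,120,120,5,"pics/e2.png")
st()
E
```

```text
t11.97 tcp [ 0.5402 -0.1013  0.1018] az-162.09 F [-7.46  9.69 10.76] M [ 2.95  2.21 -0.04] g0.197 tilt [-0.0083  0.001 ]
```

View pics/e1.png

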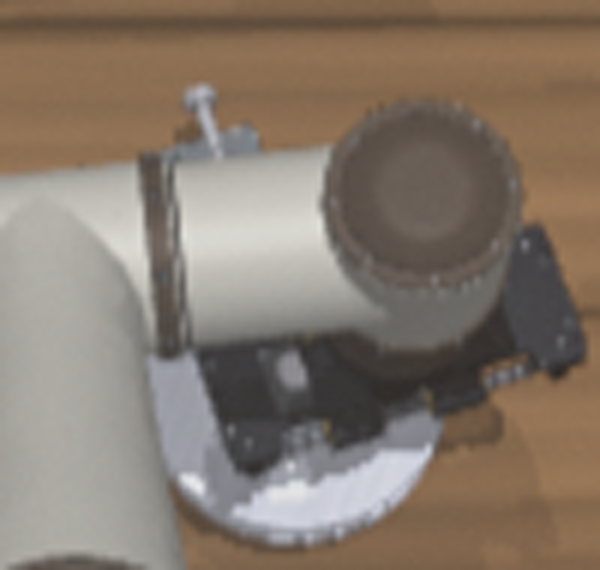

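View pics/e2.png

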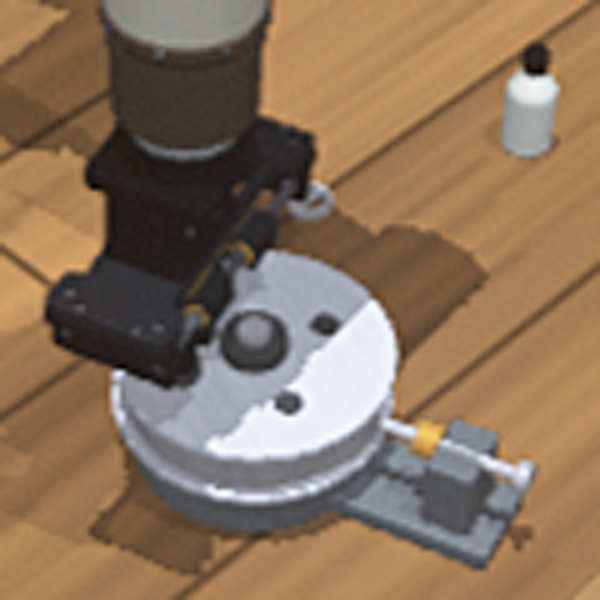

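```bash
cat > tail.py <<'E'
from h import *
def meas(a,b):
    out=[]
    for n,im,ref,c in(("top",a,"pics/top0.png",(248.2,131.3)),("scene",b,"pics/scene0.png",(308,233.4))):
        R=cv2.imread(ref);x,y=int(round(c[0])),int(round(c[1]));h=5
        t=cv2.resize(R[y-h-12:y+h+12,x-h-12:x+h+12],None,fx=10,fy=10,interpolation=cv2.INTER_CUBIC)
        i=cv2.resize(im[y-h-12:y+h+12,x-h-12:x+h+12],None,fx=10,fy=10,interpolation=cv2.INTER_CUBIC)
        T=t[120:-120,120:-120]
        m=cv2.matchTemplate(i,T,cv2.TM_CCOEFF_NORMED);_,v,_,l=cv2.minMaxLoc(m[70:170,70:170])
        d=np.array([l[0]+70-120,l[1]+70-120])/10
        # expected px per mm along pointer
        u=np.array([np.cos(np.radians(17)),np.sin(np.radians(17)),0]);p=np.array([.722,-.004,.06])
        g=pj(n,p+u*.001)-pj(n,p);out.append((n,d,round(float(v),3),"mm %.2f"%(d@g/(g@g))))
    return out
E
python3 - <<'E'
from tail import *
print(meas(cv2.imread("pics/top2.png"),cv2.imread("pics/scene2.png")))
print(meas(cv2.imread("pics/top1.png"),cv2.imread("pics/scene1.png")))
E
python3 n.py 251 2 5 x|tail -3
```

```text
[('top', array([-0.2, -0.6]), 0.986, 'mm 2.27'), ('scene', array([0.5, 0.2]), 0.971, 'mm 1.59')]
[('top', array([-5. , -3.3]), 0.237, 'mm 16.80'), ('scene', array([0., 0.]), 0.999, 'mm 0.00')]
t11.97 tcp [ 0.5402 -0.1013  0.1018] az-162.09 F [-7.46  9.69 10.76] M [ 2.95  2.21 -0.04] g0.197 tilt [-0.0083  0.001 ]
now ang 250.48 rad 0.0484
[-0.05, -0.02, 0.0, 0.04, -0.09, -0.02, 1, -0.09, -0.04, 0.0, 0.04, -0.09, -0.02, 1, -0.12, -0.07, 0.0, 0.04, -0.09, -0.02, 1, -0.16, -0.09, -0.01, 0.04, -0.09, -0.02, 1, -0.19, -0.11, -0.01, 0.04, -0.09, -0.02, 1]
```

Request:
move_arm(motion=[-0.05,-0.02,-0.01,0.04,-0.09,0,1,-0.09,-0.04,-0.01,0.04,-0.09,0,1,-0.12,-0.07,-0.02,0.04,-0.09,0,1,-0.16,-0.09,-0.02,0.04,-0.09,0,1])

```text
time_s: 12.3
tcp_pos: [0.5414, -0.1018, 0.1018]
ee_rot: [[-0.952, -0.306, -0.014], [-0.306, 0.952, 0.002], [0.012, 0.006, -1.0]]
wrist_force: [-13.4, 12.6, 12.3]
gripper_width: 0.196
```

```bash
cat > m.py <<'E'
from tail import *
import sys
log(); ft([.5564,-.0558],last=1)
if len(sys.argv)>4:
    a=imaging.capture("top");b=imaging.capture("scene");k=sys.argv[4]
    cv2.imwrite(f"pics/top_{k}.png",a);cv2.imwrite(f"pics/scene_{k}.png",b);print(meas(a,b))
arc([.5564,-.0558],float(sys.argv[1])+float(sys.argv[2])*np.arange(1,int(sys.argv[3])+1),rad=.0482)
E
python3 m.py 256 2 5 a
```

```text
t12.30 ang -108.12 r 48.39  Ft -16.33 Fr -8.21
[('top', array([-0.2, -0.6]), 0.986, 'mm 2.27'), ('scene', array([0.5, 0.2]), 0.968, 'mm 1.59')]
t12.40 tcp [ 0.5422 -0.102   0.1019] az-162.15 F [-7.97  9.9   9.15] M [ 2.89  2.6  -0.02] g0.194 tilt [-0.0116  0.0015]
now ang 252.92 rad 0.0483
[-0.09, -0.06, 0.0, 0.06, -0.12, -0.03, 1, -0.13, -0.08, -0.01, 0.06, -0.12, -0.03, 1, -0.17, -0.09, -0.01, 0.06, -0.12, -0.03, 1, -0.2, -0.11, -0.01, 0.06, -0.12, -0.03, 1, -0.24, -0.13, -0.01, 0.06, -0.12, -0.03, 1]
```

Request:
move_arm(motion=[-0.07,-0.03,-0.01,0.06,-0.12,0,1,-0.1,-0.05,-0.01,0.06,-0.12,0,1,-0.14,-0.06,-0.02,0.06,-0.12,0,1,-0.18,-0.08,-0.02,0.06,-0.12,0,1,-0.22,-0.09,-0.02,0.06,-0.12,0,1])

```text
time_s: 12.82
tcp_pos: [0.5446, -0.1026, 0.1018]
ee_rot: [[-0.952, -0.305, -0.016], [-0.305, 0.952, 0.0], [0.016, 0.005, -1.0]]
wrist_force: [-13.1, 6.8, 12.7]
gripper_width: 0.199
```

```bash
sed -i 's/rad=.0482/rad=.0476/' m.py; python3 m.py 262 2 5 b
```

```text
t12.82 ang -104.17 r 48.26  Ft -14.00 Fr -3.82
[('top', array([-0.2, -0.7]), 0.987, 'mm 2.61'), ('scene', array([0.6, 0.2]), 0.967, 'mm 1.86')]
t12.92 tcp [ 0.5458 -0.1028  0.1018] az-162.21 F [-9.33  4.5   9.23] M [ 1.8   2.81 -0.06] g0.198 tilt [-0.0136 -0.0003]
now ang 257.26 rad 0.0482
[-0.13, -0.05, -0.01, 0.05, -0.15, -0.04, 1, -0.17, -0.07, -0.01, 0.05, -0.15, -0.04, 1, -0.21, -0.08, -0.01, 0.05, -0.15, -0.04, 1, -0.25, -0.09, -0.01, 0.05, -0.15, -0.04, 1, -0.29, -0.11, -0.01, 0.05, -0.15, -0.04, 1]
```

Request:
move_arm(motion=[-0.06,-0.02,-0.01,0.05,-0.15,0,1,-0.1,-0.04,-0.01,0.05,-0.15,0,1,-0.14,-0.05,-0.02,0.05,-0.15,0,1,-0.18,-0.06,-0.02,0.05,-0.15,0,1,-0.22,-0.07,-0.02,0.05,-0.15,0,1])

```text
time_s: 13.33
tcp_pos: [0.5481, -0.1033, 0.1018]
ee_rot: [[-0.952, -0.304, -0.016], [-0.304, 0.953, -0.001], [0.015, 0.004, -1.0]]
wrist_force: [-13.0, 5.3, 12.1]
gripper_width: 0.202
```

```bash
python3 m.py 267 2 5 c
```

```text
t13.33 ang -99.93 r 48.20  Ft -13.29 Fr -3.34
[('top', array([-0.2, -0.7]), 0.985, 'mm 2.61'), ('scene', array([0.5, 0.2]), 0.97, 'mm 1.59')]
t13.43 tcp [ 0.5494 -0.1035  0.1018] az-162.26 F [-8.49  3.51  8.38] M [1.12 2.5  0.  ] g0.197 tilt [-0.0128 -0.0011]
now ang 261.65 rad 0.0482
[-0.15, -0.05, -0.01, 0.03, -0.14, -0.05, 1, -0.19, -0.06, -0.01, 0.03, -0.14, -0.05, 1, -0.23, -0.07, -0.01, 0.03, -0.14, -0.05, 1, -0.27, -0.08, -0.01, 0.03, -0.14, -0.05, 1, -0.31, -0.09, -0.01, 0.03, -0.14, -0.05, 1]
```

Request:
move_arm(motion=[-0.07,-0.02,-0.01,0.03,-0.14,-0.04,1,-0.11,-0.03,-0.01,0.03,-0.14,-0.04,1,-0.15,-0.04,-0.02,0.03,-0.14,-0.04,1,-0.19,-0.05,-0.02,0.03,-0.14,-0.04,1,-0.23,-0.06,-0.02,0.03,-0.14,-0.04,1])

```text
time_s: 13.85
tcp_pos: [0.5532, -0.1039, 0.1019]
ee_rot: [[-0.952, -0.307, -0.013], [-0.307, 0.952, -0.001], [0.013, 0.003, -1.0]]
wrist_force: [-8.0, 2.2, 7.3]
gripper_width: 0.199
```

```bash
python3 m.py 270 2 5 d
```

```text
t13.85 ang -93.75 r 48.18  Ft -7.72 Fr -2.03
[('top', array([-0.1, -0.5]), 0.986, 'mm 1.82'), ('scene', array([0.4, 0.2]), 0.979, 'mm 1.31')]
t13.95 tcp [ 0.555  -0.1039  0.1019] az-162.10 F [-4.99  1.89  4.39] M [ 0.6   1.36 -0.06] g0.197 tilt [-0.0094 -0.001 ]
now ang 268.36 rad 0.0481
[-0.08, -0.01, 0.0, 0.02, -0.11, -0.02, 1, -0.12, -0.02, 0.0, 0.02, -0.11, -0.02, 1, -0.16, -0.03, 0.0, 0.02, -0.11, -0.02, 1, -0.2, -0.04, 0.0, 0.02, -0.11, -0.02, 1, -0.24, -0.04, 0.0, 0.02, -0.11, -0.02, 1]
```

Request:
move_arm(motion=[-0.04,0,0,0.02,-0.11,-0.02,1,-0.08,-0.01,0,0.02,-0.11,-0.02,1,-0.12,-0.02,0,0.02,-0.11,-0.02,1])

```text
time_s: 14.2
tcp_pos: [0.5564, -0.104, 0.1019]
ee_rot: [[-0.951, -0.309, -0.008], [-0.309, 0.951, -0.001], [0.008, 0.002, -1.0]]
wrist_force: [-6.3, 3.0, 8.0]
gripper_width: 0.195
```

```bash
python3 m.py 274 2 3 e
```

```text
t14.20 ang -90.01 r 48.18  Ft -5.86 Fr -3.26
[('top', array([-0.1, -0.5]), 0.97, 'mm 1.82'), ('scene', array([0.2, 0.1]), 0.992, 'mm 0.66')]
t14.30 tcp [ 0.5576 -0.104   0.1019] az-162.01 F [-3.86  2.5   6.58] M [ 0.9   0.97 -0.01] g0.194 tilt [-0.0051 -0.0006]
now ang 271.46 rad 0.0482
[-0.1, -0.01, 0.0, 0.01, -0.06, 0.0, 1, -0.14, -0.02, 0.0, 0.01, -0.06, 0.0, 1, -0.18, -0.02, 0.0, 0.01, -0.06, 0.0, 1]
```

Request:
move_arm(motion=[-0.05,0,0,0.01,-0.06,0,1,-0.09,-0.01,0,0.01,-0.06,0,1,-0.13,-0.01,0,0.01,-0.06,0,1])

```text
time_s: 14.55
tcp_pos: [0.5604, -0.1037, 0.1019]
ee_rot: [[-0.951, -0.309, -0.005], [-0.309, 0.951, -0.001], [0.005, 0.0, -1.0]]
wrist_force: [-3.7, 0.0, 5.5]
gripper_width: 0.198
```

```bash
python3 m.py 277 2 4 f
```

```text
t14.55 ang -85.19 r 48.08  Ft -3.19 Fr -0.58
[('top', array([-0.1, -0.4]), 0.847, 'mm 1.48'), ('scene', array([0.1, 0. ]), 0.997, 'mm 0.27')]
t14.65 tcp [ 0.5614 -0.1036  0.1019] az-162.01 F [-3.    0.7   5.41] M [ 0.28  0.75 -0.05] g0.198 tilt [-0.0031 -0.0011]
now ang 276.02 rad 0.0481
[-0.06, 0.0, 0.0, 0.0, -0.04, 0.0, 1, -0.1, 0.0, 0.0, 0.0, -0.04, 0.0, 1, -0.15, -0.01, 0.0, 0.0, -0.04, 0.0, 1, -0.19, -0.01, 0.0, 0.0, -0.04, 0.0, 1]
```

Request:
move_arm(motion=[-0.04,0,0,0,-0.04,0,1,-0.08,0,0,0,-0.04,0,1,-0.12,0,0,0,-0.04,0,1,-0.14,0,0,0,-0.04,0,1])

```text
time_s: 14.98
tcp_pos: [0.5664, -0.1028, 0.102]
ee_rot: [[-0.951, -0.309, -0.001], [-0.309, 0.951, -0.001], [0.002, -0.001, -1.0]]
wrist_force: [-2.6, -2.5, 4.1]
gripper_width: 0.195
```

```bash
python3 m.py 282 -2 3 g
```

```text
t14.98 ang -78.04 r 48.05  Ft -2.53 Fr 1.67
[('top', array([-0.1, -0.3]), 0.589, 'mm 1.14'), ('scene', array([0., 0.]), 0.999, 'mm 0.00')]
t15.08 tcp [ 0.5667 -0.1027  0.102 ] az-162.01 F [-2.46 -2.39  4.26] M [-0.67  0.42 -0.01] g0.196 tilt [-0.0004 -0.0011]
now ang 282.35 rad 0.0480
[0.05, 0.02, 0.0, -0.01, -0.01, 0.0, 1, 0.09, 0.02, 0.0, -0.01, -0.01, 0.0, 1, 0.13, 0.03, 0.0, -0.01, -0.01, 0.0, 1]
```

Request:
move_arm(motion=[0.04,0,0,0,0,0,1,0.08,0,0,0,0,0,1,0.13,0,0,0,0,0,1])

```text
time_s: 15.33
tcp_pos: [0.563, -0.1036, 0.102]
ee_rot: [[-0.951, -0.309, 0.003], [-0.309, 0.951, -0.0], [-0.003, -0.001, -1.0]]
wrist_force: [1.6, 4.1, 2.7]
gripper_width: 0.2
```

```bash
sed -i 's/rad=.0476/rad=.048/' m.py; python3 m.py 276 -2 3 h
```

```text
t15.33 ang -82.09 r 48.22  Ft 2.60 Fr -4.10
[('top', array([-0.1, -0.4]), 0.835, 'mm 1.48'), ('scene', array([0., 0.]), 0.999, 'mm 0.00')]
t15.43 tcp [ 0.5622 -0.1036  0.102 ] az-162.00 F [0.95 4.51 0.82] M [ 1.32 -0.63 -0.  ] g0.196 tilt [ 0.0011 -0.0002]
now ang 276.92 rad 0.0482
[0.06, 0.02, 0.0, -0.01, 0.01, 0.0, 1, 0.1, 0.03, 0.0, -0.01, 0.01, 0.0, 1, 0.14, 0.04, 0.0, -0.01, 0.01, 0.0, 1]
```

Request:
move_arm(motion=[0.04,0.01,0,0,0,0,1,0.08,0.02,0,0,0,0,1,0.12,0.03,0,0,0,0,1])

```text
time_s: 15.68
tcp_pos: [0.5589, -0.1039, 0.1021]
ee_rot: [[-0.951, -0.309, 0.005], [-0.309, 0.951, -0.0], [-0.005, -0.002, -1.0]]
wrist_force: [7.7, 1.8, -3.0]
gripper_width: 0.197
```

```bash
python3 m.py 271 -2 3 i
```

```text
t15.68 ang -87.04 r 48.13  Ft 8.30 Fr -1.71
[('top', array([-0.1, -0.2]), 0.987, 'mm 0.79'), ('scene', array([0.1, 0. ]), 0.995, 'mm 0.27')]
t15.78 tcp [ 0.5584 -0.1039  0.102 ] az-161.99 F [ 5.32  1.53 -1.09] M [ 0.67 -1.51 -0.06] g0.196 tilt [ 0.0042 -0.0001]
now ang 272.39 rad 0.0482
[0.07, 0.02, 0.0, -0.02, 0.05, 0.0, 1, 0.11, 0.04, 0.0, -0.02, 0.05, 0.0, 1, 0.14, 0.05, 0.0, -0.02, 0.05, 0.0, 1]
```

Request:
move_arm(motion=[0.05,0.02,0,0,0.05,0,1,0.09,0.03,0,0,0.05,0,1,0.13,0.05,0,0,0.05,0,1])

```text
time_s: 16.03
tcp_pos: [0.5562, -0.1039, 0.1021]
ee_rot: [[-0.951, -0.31, 0.008], [-0.31, 0.951, -0.002], [-0.007, -0.004, -1.0]]
wrist_force: [10.4, -1.7, -6.9]
gripper_width: 0.201
```

```bash
python3 m.py 268 -2 4 j
```

```text
t16.03 ang -90.25 r 48.06  Ft 10.89 Fr 1.36
[('top', array([-0.1, -0.4]), 0.988, 'mm 1.48'), ('scene', array([0.3, 0.1]), 0.986, 'mm 0.93')]
t16.13 tcp [ 0.5555 -0.1039  0.1021] az-161.96 F [ 8.31 -1.39 -3.94] M [-0.04 -2.37 -0.  ] g0.199 tilt [ 0.0062 -0.0019]
now ang 268.88 rad 0.0481
[0.06, 0.02, 0.0, -0.04, 0.06, 0.01, 1, 0.09, 0.04, 0.0, -0.04, 0.06, 0.01, 1, 0.13, 0.06, 0.0, -0.04, 0.06, 0.01, 1, 0.17, 0.08, 0.0, -0.04, 0.06, 0.01, 1]
```

Request:
move_arm(motion=[0.06,0.02,0,-0.02,0.06,0,1,0.1,0.04,0,-0.02,0.06,0,1,0.14,0.06,0,-0.02,0.06,0,1,0.18,0.08,0,-0.02,0.06,0,1])

```text
time_s: 16.47
tcp_pos: [0.5525, -0.1036, 0.1022]
ee_rot: [[-0.95, -0.311, 0.012], [-0.311, 0.95, -0.003], [-0.01, -0.006, -1.0]]
wrist_force: [14.4, -3.3, -9.8]
gripper_width: 0.198
```

```bash
python3 m.py 263 -2 5 k
```

```text
t16.47 ang -94.67 r 48.00  Ft 15.09 Fr 1.77
[('top', array([-0.1, -0.5]), 0.989, 'mm 1.82'), ('scene', array([0.4, 0.2]), 0.974, 'mm 1.31')]
t16.57 tcp [ 0.5516 -0.1036  0.1021] az-161.91 F [10.85 -3.25 -7.44] M [-0.58 -3.16 -0.05] g0.200 tilt [ 0.0096 -0.0027]
now ang 264.25 rad 0.0481
[0.06, 0.03, 0.0, -0.06, 0.09, 0.02, 1, 0.1, 0.05, 0.0, -0.06, 0.09, 0.02, 1, 0.13, 0.07, 0.0, -0.06, 0.09, 0.02, 1, 0.17, 0.09, 0.0, -0.06, 0.09, 0.02, 1, 0.2, 0.12, 0.0, -0.06, 0.09, 0.02, 1]
```

Request:
move_arm(motion=[0.06,0.03,0,-0.04,0.09,0,1,0.1,0.05,0,-0.04,0.09,0,1,0.14,0.07,0,-0.04,0.09,0,1,0.18,0.09,0,-0.04,0.09,0,1,0.21,0.12,0,-0.04,0.09,0,1])

```text
time_s: 16.98
tcp_pos: [0.5475, -0.1029, 0.1022]
ee_rot: [[-0.95, -0.311, 0.013], [-0.312, 0.95, -0.004], [-0.011, -0.007, -1.0]]
wrist_force: [14.4, -7.7, -10.6]
gripper_width: 0.196
```

```bash
python3 m.py 258 -2 5 l
```

```text
t16.98 ang -100.74 r 47.96  Ft 16.01 Fr 4.49
[('top', array([-0.2, -0.7]), 0.987, 'mm 2.61'), ('scene', array([0.5, 0.2]), 0.971, 'mm 1.59')]
t17.08 tcp [ 0.5463 -0.1028  0.1021] az-161.86 F [10.5  -4.21 -8.33] M [-1.19 -3.26 -0.  ] g0.198 tilt [ 0.0101 -0.0033]
now ang 257.83 rad 0.0480
[0.03, 0.02, 0.0, -0.07, 0.1, 0.03, 1, 0.07, 0.04, 0.0, -0.07, 0.1, 0.03, 1, 0.1, 0.07, 0.0, -0.07, 0.1, 0.03, 1, 0.14, 0.09, 0.0, -0.07, 0.1, 0.03, 1, 0.17, 0.12, 0.0, -0.07, 0.1, 0.03, 1]
```

Request:
move_arm(motion=[0.06,0.03,0,-0.05,0.1,0.03,1,0.1,0.06,0,-0.05,0.1,0.03,1,0.14,0.09,0,-0.05,0.1,0.03,1,0.18,0.12,0,-0.05,0.1,0.03,1])

```text
time_s: 17.42
tcp_pos: [0.5426, -0.1018, 0.1022]
ee_rot: [[-0.951, -0.31, 0.011], [-0.31, 0.951, -0.004], [-0.009, -0.007, -1.0]]
wrist_force: [11.3, -5.8, -9.0]
gripper_width: 0.198
```

```bash
python3 m.py 253 -2 5 m
```

```text
t17.42 ang -106.71 r 48.02  Ft 12.81 Fr 1.90
[('top', array([-0.2, -0.7]), 0.986, 'mm 2.61'), ('scene', array([0.5, 0.2]), 0.972, 'mm 1.59')]
t17.52 tcp [ 0.5408 -0.1013  0.1021] az-162.00 F [ 6.67 -0.49 -3.27] M [-0.36 -2.3  -0.02] g0.198 tilt [ 0.0067 -0.003 ]
now ang 251.03 rad 0.0481
[0.0, 0.0, 0.0, -0.06, 0.06, 0.0, 1, 0.03, 0.03, 0.0, -0.06, 0.06, 0.0, 1, 0.06, 0.06, 0.0, -0.06, 0.06, 0.0, 1, 0.09, 0.08, 0.0, -0.06, 0.06, 0.0, 1, 0.13, 0.11, 0.0, -0.06, 0.06, 0.0, 1]
```

Request:
move_arm(motion=[0.04,0.04,0,-0.05,0.06,0,1,0.07,0.06,0,-0.05,0.06,0,1,0.1,0.09,0,-0.05,0.06,0,1,0.13,0.12,0,-0.05,0.06,0,1])

```text
time_s: 17.85
tcp_pos: [0.5371, -0.0998, 0.1021]
ee_rot: [[-0.951, -0.31, 0.006], [-0.31, 0.951, -0.002], [-0.005, -0.004, -1.0]]
wrist_force: [8.3, -6.1, -5.2]
gripper_width: 0.194
```

```bash
python3 m.py 244 -2 3 n
```

```text
t17.85 ang -113.73 r 48.05  Ft 10.38 Fr 1.77
[('top', array([-0.1, -0.5]), 0.989, 'mm 1.82'), ('scene', array([0.4, 0.2]), 0.979, 'mm 1.31')]
t17.95 tcp [ 0.5356 -0.0992  0.102 ] az-161.99 F [ 4.62 -0.62 -1.56] M [-0.18 -1.56 -0.03] g0.193 tilt [ 0.0033 -0.0015]
now ang 244.44 rad 0.0482
[0.03, 0.04, 0.0, -0.03, 0.03, 0.0, 1, 0.06, 0.07, 0.0, -0.03, 0.03, 0.0, 1, 0.09, 0.1, 0.0, -0.03, 0.03, 0.0, 1]
```

Request:
move_arm(motion=[0.03,0.04,0,-0.02,0.03,0,1,0.06,0.07,0,-0.02,0.03,0,1,0.09,0.1,0,-0.02,0.03,0,1])

```text
time_s: 18.2
tcp_pos: [0.5323, -0.0975, 0.102]
ee_rot: [[-0.951, -0.309, 0.003], [-0.309, 0.951, -0.002], [-0.002, -0.003, -1.0]]
wrist_force: [5.2, -0.9, -2.3]
gripper_width: 0.197
```

```bash
python3 m.py 239 -2 3 o
```

```text
t18.20 ang -119.99 r 48.14  Ft 5.23 Fr -2.27
[('top', array([-0.1, -0.4]), 0.988, 'mm 1.48'), ('scene', array([0.1, 0. ]), 0.994, 'mm 0.27')]
t18.30 tcp [ 0.5311 -0.0968  0.102 ] az-162.00 F [2.76 1.09 1.11] M [ 0.48 -0.99  0.04] g0.198 tilt [ 0.0007 -0.0009]
now ang 238.35 rad 0.0482
[0.01, 0.03, 0.0, -0.01, 0.0, 0.0, 1, 0.04, 0.06, 0.0, -0.01, 0.0, 0.0, 1, 0.06, 0.09, 0.0, -0.01, 0.0, 0.0, 1]
```

```bash
cat > prof.py <<'E'
from h import *
from scipy.optimize import least_squares
I0=cv2.imread("pics/scene0.png").astype(float)
x,y=308,233
pt=lambda im:im[y-6:y+8,x-7:x+9].astype(float)
f=[("2",250.48),("_a",252.92),("_b",257.26),("_c",261.65),("_d",268.36),("_e",271.46),("_f",276.02),("_g",282.35)]
rv=[("_h",276.92),("_i",272.39),("_j",268.88),("_k",264.25),("_l",257.83),("_m",251.03),("_n",244.44),("_o",238.35)]
im={k:pt(cv2.imread(f"pics/scene{k}.png")) for k,_ in f+rv}
ref=(pt(I0)+im["_g"])/2
D=(im["_b"]+im["_l"]+im["_c"])/3-ref
S=lambda k:float(((im[k]-ref)*D).sum()/(D*D).sum())
if __name__=="__main__":
    for n,l in(("fwd",f),("rev",rv)): print(n,[(a,round(S(k),3)) for k,a in l])
    A=np.array([a for _,a in f]+[a for _,a in rv]);V=np.array([S(k) for k,_ in f+rv]);sg=np.array([1]*len(f)+[-1]*len(rv))
    def m(p):  # centre,delta,amp,halfwidth,base
        u=(A-sg*p[1]-p[0])/p[3]
        return np.maximum(p[2]*(1+np.cos(np.pi*np.clip(u,-1,1)))/2-p[4],0)-V
    q=least_squares(m,[257,0.5,1.2,20,.2],loss='soft_l1',f_scale=.05);print(q.x.round(3),q.fun.round(3))
    J=q.jac;c=np.linalg.inv(J.T@J)*np.mean(q.fun**2);print("sd",np.sqrt(np.diag(c)).round(2))
E
python3 prof.py
```

```text
fwd [(250.48, 0.93), (252.92, 0.987), (257.26, 1.077), (261.65, 0.955), (268.36, 0.767), (271.46, 0.393), (276.02, 0.17), (282.35, 0.041)]
rev [(276.92, 0.06), (272.39, 0.277), (268.88, 0.621), (264.25, 0.825), (257.83, 0.968), (251.03, 0.953), (244.44, 0.782), (238.35, 0.274)]
[256.174   0.504   1.621  36.932   0.585] [-0.004  0.008 -0.042  0.01  -0.1    0.082 -0.005 -0.041 -0.025  0.069
 -0.046  0.004  0.054  0.021 -0.089  0.03 ]
sd [ 0.44  0.38  0.84 12.91  0.86]
```

```bash
python3 - <<'E'
from h import *
arc([.5564,-.0558],[240,242,244,246],rad=.048)
E
```

```text
t18.30 tcp [ 0.5311 -0.0968  0.102 ] az-162.00 F [2.76 1.09 1.11] M [ 0.48 -0.99  0.04] g0.198 tilt [ 0.0007 -0.0009]
now ang 238.35 rad 0.0482
[-0.03, -0.02, 0.0, -0.01, 0.0, 0.0, 1, -0.06, -0.05, 0.0, -0.01, 0.0, 0.0, 1, -0.08, -0.08, 0.0, -0.01, 0.0, 0.0, 1, -0.12, -0.11, 0.0, -0.01, 0.0, 0.0, 1]
```

Request:
move_arm(motion=[-0.03,-0.02,0,0,0,0,1,-0.06,-0.05,0,0,0,0,1,-0.09,-0.08,0,0,0,0,1,-0.12,-0.11,0,0,0,0,1])

```text
time_s: 18.63
tcp_pos: [0.5335, -0.0983, 0.1019]
ee_rot: [[-0.951, -0.308, -0.007], [-0.308, 0.951, 0.001], [0.006, 0.003, -1.0]]
wrist_force: [-6.0, 10.1, 9.9]
gripper_width: 0.195
```

```bash
python3 m.py 245 2 4 p
```

```text
t18.63 ang -118.29 r 48.29  Ft -9.83 Fr -6.53
[('top', array([-0.1, -0.4]), 0.988, 'mm 1.48'), ('scene', array([0.3, 0.1]), 0.986, 'mm 0.93')]
t18.73 tcp [ 0.5341 -0.0986  0.1019] az-162.03 F [-4.08  6.17  6.54] M [ 2.14  1.05 -0.01] g0.193 tilt [-0.0056  0.0005]
now ang 242.53 rad 0.0483
[-0.07, -0.06, 0.0, 0.03, -0.06, -0.01, 1, -0.1, -0.09, 0.0, 0.03, -0.06, -0.01, 1, -0.14, -0.11, 0.0, 0.03, -0.06, -0.01, 1, -0.17, -0.14, 0.0, 0.03, -0.06, -0.01, 1]
```

Request:
move_arm(motion=[-0.06,-0.04,0,0.02,-0.06,0,1,-0.1,-0.07,-0.01,0.02,-0.06,0,1,-0.14,-0.1,-0.01,0.02,-0.06,0,1,-0.18,-0.12,-0.01,0.02,-0.06,0,1,-0.21,-0.14,-0.01,0.02,-0.06,0,1])

```text
time_s: 19.15
tcp_pos: [0.5375, -0.1002, 0.1018]
ee_rot: [[-0.952, -0.307, -0.014], [-0.307, 0.952, 0.002], [0.013, 0.006, -1.0]]
wrist_force: [-11.8, 10.0, 12.0]
gripper_width: 0.196
```

```bash
python3 m.py 253 2 4 q
```

```text
t19.15 ang -113.04 r 48.28  Ft -14.51 Fr -5.05
[('top', array([-0.1, -0.5]), 0.989, 'mm 1.82'), ('scene', array([0.4, 0.1]), 0.978, 'mm 1.21')]
t19.25 tcp [ 0.5382 -0.1005  0.1018] az-162.09 F [-8.16  7.31 10.3 ] M [ 2.26  2.34 -0.08] g0.197 tilt [-0.0127  0.0017]
now ang 247.85 rad 0.0482
[-0.12, -0.08, -0.01, 0.06, -0.13, -0.02, 1, -0.16, -0.11, -0.01, 0.06, -0.13, -0.02, 1, -0.2, -0.13, -0.01, 0.06, -0.13, -0.02, 1, -0.23, -0.15, -0.01, 0.06, -0.13, -0.02, 1]
```

Request:
move_arm(motion=[-0.08,-0.05,-0.01,0.05,-0.13,-0.02,1,-0.12,-0.07,-0.02,0.05,-0.13,-0.02,1,-0.16,-0.09,-0.02,0.05,-0.13,-0.02,1,-0.2,-0.11,-0.02,0.05,-0.13,-0.02,1])

```text
time_s: 19.58
tcp_pos: [0.5398, -0.1011, 0.1018]
ee_rot: [[-0.951, -0.308, -0.017], [-0.308, 0.951, 0.003], [0.015, 0.008, -1.0]]
wrist_force: [-12.6, 9.7, 13.1]
gripper_width: 0.197
```

```bash
python3 m.py 256 2 4 r
```

```text
t19.58 ang -110.15 r 48.29  Ft -14.88 Fr -5.19
[('top', array([-0.2, -0.6]), 0.986, 'mm 2.27'), ('scene', array([0.5, 0.2]), 0.97, 'mm 1.59')]
t19.68 tcp [ 0.5409 -0.1015  0.1019] az-162.05 F [-9.66  6.63  8.66] M [ 2.02  2.44 -0.04] g0.202 tilt [-0.0145  0.0022]
now ang 251.27 rad 0.0482
[-0.12, -0.07, -0.01, 0.08, -0.15, -0.01, 1, -0.16, -0.09, -0.01, 0.08, -0.15, -0.01, 1, -0.2, -0.11, -0.01, 0.08, -0.15, -0.01, 1, -0.23, -0.13, -0.01, 0.08, -0.15, -0.01, 1]
```

Request:
move_arm(motion=[-0.07,-0.03,-0.01,0.07,-0.15,-0.01,1,-0.11,-0.05,-0.02,0.07,-0.15,-0.01,1,-0.15,-0.07,-0.02,0.07,-0.15,-0.01,1,-0.19,-0.09,-0.02,0.07,-0.15,-0.01,1,-0.22,-0.1,-0.02,0.07,-0.15,-0.01,1])

```text
time_s: 20.1
tcp_pos: [0.543, -0.1021, 0.1018]
ee_rot: [[-0.951, -0.308, -0.017], [-0.308, 0.952, 0.001], [0.016, 0.007, -1.0]]
wrist_force: [-14.8, 6.9, 14.2]
gripper_width: 0.2
```

```bash
python3 m.py 255 0.5 4 s
```

```text
t20.10 ang -106.08 r 48.21  Ft -15.73 Fr -2.93
[('top', array([-0.2, -0.6]), 0.984, 'mm 2.27'), ('scene', array([0.6, 0.2]), 0.97, 'mm 1.86')]
t20.20 tcp [ 0.5438 -0.1023  0.1018] az-162.07 F [-10.96   5.58  11.  ] M [ 1.77  3.14 -0.08] g0.199 tilt [-0.0155  0.001 ]
now ang 254.83 rad 0.0482
[-0.01, 0.0, 0.0, 0.07, -0.17, -0.01, 1, -0.02, -0.01, 0.0, 0.07, -0.17, -0.01, 1, -0.03, -0.01, 0.0, 0.07, -0.17, -0.01, 1, -0.04, -0.02, 0.0, 0.07, -0.17, -0.01, 1]
```

Request:
move_arm(motion=[-0.08,-0.03,-0.01,0.05,-0.17,0,1,-0.13,-0.05,-0.01,0.05,-0.17,0,1,-0.15,-0.06,-0.01,0.05,-0.17,0,1])

```text
time_s: 20.45
tcp_pos: [0.5441, -0.1025, 0.1018]
ee_rot: [[-0.952, -0.307, -0.014], [-0.307, 0.952, 0.002], [0.013, 0.006, -1.0]]
wrist_force: [-12.5, 7.3, 13.6]
gripper_width: 0.197
```

```bash
python3 m.py 255 0.5 4 t
```

```text
t20.45 ang -104.71 r 48.27  Ft -13.55 Fr -4.32
[('top', array([-0.2, -0.7]), 0.987, 'mm 2.61'), ('scene', array([0.6, 0.2]), 0.966, 'mm 1.86')]
t20.55 tcp [ 0.5441 -0.1025  0.1018] az-162.14 F [-10.43   6.92  12.66] M [ 2.04  3.14 -0.12] g0.196 tilt [-0.014   0.0021]
now ang 255.25 rad 0.0483
[-0.01, 0.0, -0.01, 0.07, -0.15, -0.03, 1, -0.02, 0.0, -0.01, 0.07, -0.15, -0.03, 1, -0.03, -0.01, -0.01, 0.07, -0.15, -0.03, 1, -0.03, -0.01, -0.01, 0.07, -0.15, -0.03, 1]
```

Request:
move_arm(motion=[-0.08,-0.03,-0.01,0.05,-0.15,0,1,-0.13,-0.04,-0.01,0.05,-0.15,0,1,-0.17,-0.06,-0.02,0.05,-0.15,0,1,-0.19,-0.07,-0.02,0.05,-0.15,0,1])

```text
time_s: 20.88
tcp_pos: [0.5446, -0.1026, 0.1018]
ee_rot: [[-0.952, -0.305, -0.018], [-0.305, 0.952, 0.003], [0.016, 0.008, -1.0]]
wrist_force: [-14.9, 6.9, 14.8]
gripper_width: 0.197
```

```bash
python3 m.py 255 0.5 4 u
```

```text
t20.88 ang -104.10 r 48.25  Ft -15.78 Fr -3.45
[('top', array([-0.2, -0.7]), 0.987, 'mm 2.61'), ('scene', array([0.6, 0.2]), 0.967, 'mm 1.86')]
t20.98 tcp [ 0.5452 -0.1027  0.1018] az-162.21 F [-11.54   6.1   10.94] M [ 1.72  3.3  -0.04] g0.196 tilt [-0.0161  0.0023]
now ang 256.62 rad 0.0482
[0.02, 0.02, 0.0, 0.08, -0.17, -0.04, 1, 0.01, 0.01, 0.0, 0.08, -0.17, -0.04, 1, 0.0, 0.01, 0.0, 0.08, -0.17, -0.04, 1, -0.01, 0.0, 0.0, 0.08, -0.17, -0.04, 1]
```

Request:
move_arm(motion=[-0.08,-0.03,-0.01,0.05,-0.17,0,1,-0.13,-0.04,-0.02,0.05,-0.17,0,1,-0.16,-0.05,-0.02,0.05,-0.17,0,1,-0.17,-0.05,-0.02,0.05,-0.17,0,1])

```text
time_s: 21.32
tcp_pos: [0.5455, -0.1028, 0.1018]
ee_rot: [[-0.952, -0.304, -0.017], [-0.304, 0.953, 0.003], [0.015, 0.008, -1.0]]
wrist_force: [-12.4, 4.7, 11.8]
gripper_width: 0.198
```

```bash
python3 m.py 257 0.5 1 v
```

```text
t21.32 ang -103.08 r 48.21  Ft -12.74 Fr -2.21
[('top', array([-0.2, -0.7]), 0.987, 'mm 2.61'), ('scene', array([0.6, 0.2]), 0.967, 'mm 1.86')]
t21.42 tcp [ 0.5455 -0.1027  0.1018] az-162.28 F [-11.32   4.67  11.31] M [ 1.43  3.23 -0.04] g0.198 tilt [-0.0163  0.0027]
now ang 256.89 rad 0.0482
[-0.01, 0.0, -0.01, 0.09, -0.17, -0.06, 1]
```

Request:
move_arm(motion=[0,0,0,0.05,-0.15,0,1,0,0,0,0.05,-0.15,0,1])

```text
time_s: 21.58
tcp_pos: [0.5451, -0.1026, 0.102]
ee_rot: [[-0.953, -0.304, -0.002], [-0.304, 0.953, 0.003], [0.001, 0.003, -1.0]]
wrist_force: [1.0, 3.8, 1.9]
gripper_width: 0.195
```

```bash
python3 m.py 257 0.5 1
```

```text
t21.58 ang -103.57 r 48.19  Ft 0.48 Fr -4.35
t21.58 tcp [ 0.5451 -0.1026  0.102 ] az-162.29 F [1.03 3.81 1.89] M [ 0.99 -0.32  0.01] g0.195 tilt [-0.0021  0.0028]
now ang 256.43 rad 0.0482
[-0.02, -0.01, 0.0, 0.04, -0.01, -0.06, 1]
```

Request:
move_arm(motion=[0,0.02,0,0,0,0,1,0,0.02,0,0,0,0,1,0,0.02,0,0,0,0,0.6,0,0.02,0,0,0,0,0.4,0,0.02,0,0,0,0,0.2,0,0.02,0,0,0,0,0.1,0,0.02,0,0,0,0,0.1])

```text
time_s: 22.17
tcp_pos: [0.5441, -0.1018, 0.1015]
ee_rot: [[-0.953, -0.304, -0.004], [-0.304, 0.953, 0.003], [0.003, 0.004, -1.0]]
wrist_force: [0.0, 0.5, -0.7]
gripper_width: 0.403
```

```bash
python3 m.py 257 0.5 1 w
```

```text
t22.17 ang -104.91 r 47.62  Ft 0.24 Fr -0.94
[('top', array([-0.2, -0.7]), 0.986, 'mm 2.61'), ('scene', array([0.6, 0.2]), 0.971, 'mm 1.86')]
t22.27 tcp [ 0.5444 -0.1018  0.1017] az-162.29 F [-0.65  0.41  1.03] M [ 0.07 -0.17  0.03] g0.434 tilt [-0.0032  0.0029]
now ang 255.43 rad 0.0475
[-0.03, -0.03, -0.01, 0.04, -0.02, -0.06, 1]
```

Request:
move_arm(motion=[0,0,-0.3,0,0,0,0.1,0,0,-0.9,0,0,0,0.1,0,0,-1.7,0,0,0,0.1,0,0,-2.3,0,0,0,0.1,0,0,-2.6,0,0,0,0.1])

```text
time_s: 22.68
tcp_pos: [0.5462, -0.1022, 0.2094]
ee_rot: [[-0.952, -0.305, 0.002], [-0.305, 0.952, 0.003], [-0.003, 0.002, -1.0]]
wrist_force: [0.2, 0.5, -0.3]
gripper_width: 0.447
```

```bash
python3 - <<'E'
from h import *
st()
a=cv2.imread("pics/top0.png");b=cv2.imread("pics/scene0.png")
crop('s',a,320,60,135,150,4,"pics/f1.png");crop('s',b,80,230,170,154,4,"pics/f2.png")
E
```

```text
t22.68 tcp [ 0.5462 -0.1022  0.2094] az-162.26 F [ 0.23  0.49 -0.28] M [ 0.06 -0.23 -0.03] g0.447 tilt [0.0023 0.0025]
```

View pics/f1.png

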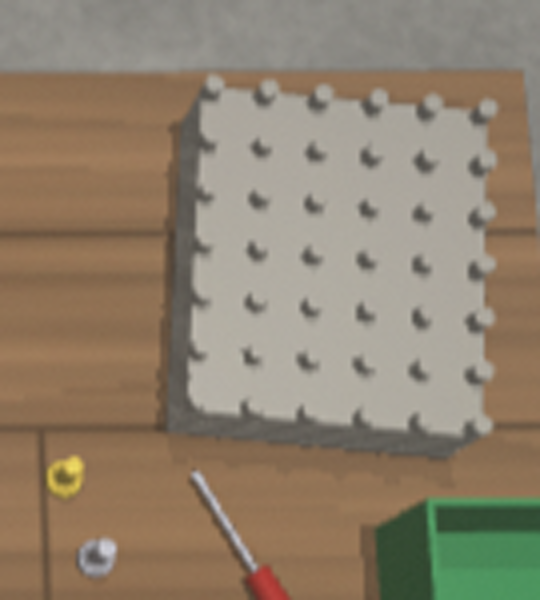

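View pics/f2.png

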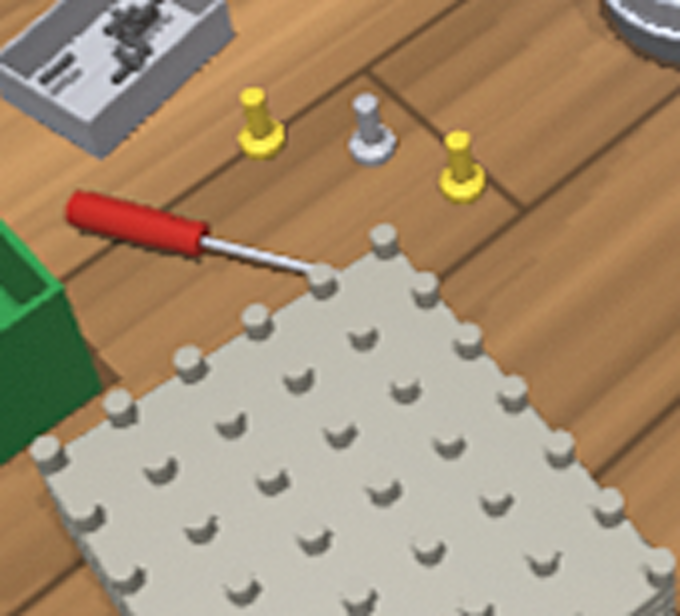

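```bash
python3 - <<'E'
from h import *
print("base",bp("top",(362,167.5),0))
for z in(.05,.1,.15,.2):print(z,bp("top",(367,161),z).round(3), bp("scene",(80+388/4,230+248/4),z).round(3))
for z in(.05,.1,.15):print("green",z,bp("top",(320+432/4,60+500/4),z).round(3),bp("scene",(80+62/4,230+290/4),z).round(3))
E
```

```text
base [ 0.60846814 -0.40694499  0.        ]
0.05 [ 0.618 -0.413  0.05 ] [ 0.599 -0.398  0.05 ]
0.1 [ 0.605 -0.4    0.1  ] [ 0.629 -0.416  0.1  ]
0.15 [ 0.591 -0.386  0.15 ] [ 0.658 -0.433  0.15 ]
0.2 [ 0.578 -0.373  0.2  ] [ 0.688 -0.451  0.2  ]
green 0.05 [ 0.533 -0.615  0.05 ] [ 0.475 -0.567  0.05 ]
green 0.1 [ 0.523 -0.595  0.1  ] [ 0.51  -0.578  0.1  ]
green 0.15 [ 0.512 -0.575  0.15 ] [ 0.545 -0.588  0.15 ]
```

```bash
python3 - <<'E'
from h import *
to([.496,-.335,.12],-150)
E
```

```text
t22.68 tcp [ 0.5462 -0.1022  0.2094] az-162.26 F [ 0.23  0.49 -0.28] M [ 0.06 -0.23 -0.03] g0.447 tilt [0.0023 0.0025]
shift [ 2.975 -5.165  2.217]
rot [ 0.016  0.036 -2.451]
```

Request:
move_arm(motion=[0.2,-0.35,0,0,0,-0.3,0.1,0.6,-1.05,0,0,0,-0.8,0.1,1.0,-1.75,0.1,0,0,-1.4,0.1,1.4,-2.45,0.3,0,0,-2,0.1,1.8,-3.15,0.7,0,0,-2.4,0.1,2.2,-3.8,1.1,0,0,-2.45,0.1,2.55,-4.4,1.5,0,0,-2.45,0.1,2.8,-4.85,1.9,0,0,-2.45,0.1,2.93,-5.08,2.1,0,0,-2.45,0.1,2.97,-5.16,2.2,0,0,-2.45,0.1,2.97,-5.16,2.2,0,0,-2.45,0.1])

```text
time_s: 23.6
tcp_pos: [0.4956, -0.3348, 0.1198]
ee_rot: [[-0.867, -0.499, 0.001], [-0.499, 0.867, 0.003], [-0.002, 0.003, -1.0]]
wrist_force: [0.6, -0.9, 1.2]
gripper_width: 0.448
```

```bash
python3 - <<'E'
from h import *
a=imaging.capture("top");b=imaging.capture("scene")
cv2.imwrite("pics/top3.png",a);cv2.imwrite("pics/scene3.png",b)
crop('s',a,215,115,165,110,4,"pics/g1.png");crop('s',b,120,190,200,120,4,"pics/g2.png")
to([.496,-.335,.024],-150)
from tail import meas;print(meas(a,b))
E
```

```text
t23.70 tcp [ 0.4969 -0.3342  0.1215] az-149.95 F [-0.08  1.19  1.15] M [ 0.04 -0.18  0.03] g0.446 tilt [0.0034 0.0021]
shift [ 0.039 -0.007  2.436]
rot [0.001 0.045 0.011]
[('top', array([-0.2, -0.7]), 0.987, 'mm 2.61'), ('scene', array([0.6, 0.2]), 0.97, 'mm 1.86')]
```

View pics/g1.png

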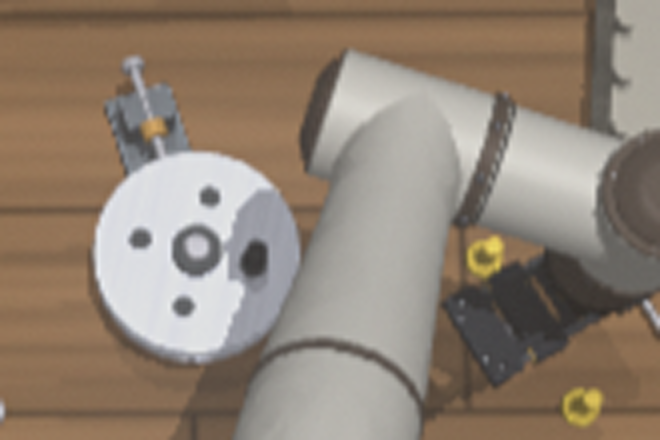

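View pics/g2.png

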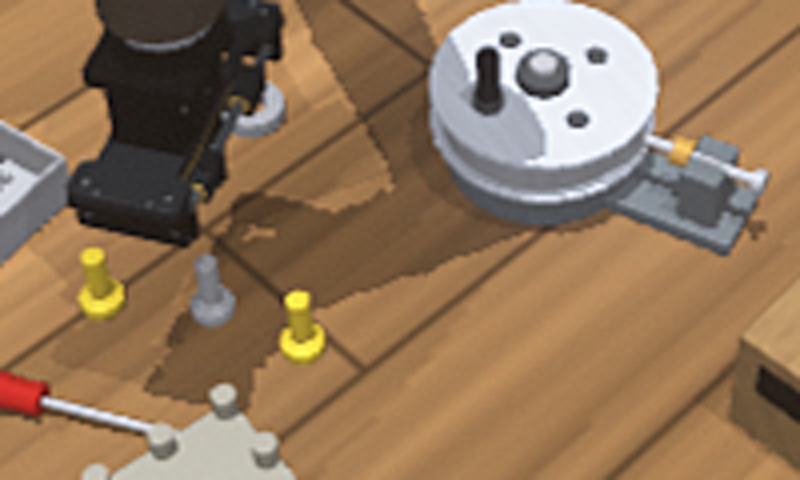

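Request:
move_arm(motion=[0.04,-0.01,0.4,0,0,0,0.1,0.04,-0.01,1.0,0,0,0,0.1,0.04,-0.01,1.6,0,0,0,0.1,0.04,-0.01,2.1,0,0,0,0.1,0.04,-0.01,2.35,0,0,0,0.1,0.04,-0.01,2.43,0,0,0,0.1,0.04,-0.01,2.43,0,0,0,0.1])

```text
time_s: 24.28
tcp_pos: [0.4967, -0.3346, 0.0246]
ee_rot: [[-0.865, -0.502, 0.003], [-0.502, 0.865, 0.002], [-0.004, -0.0, -1.0]]
wrist_force: [0.6, -0.0, -0.0]
gripper_width: 0.448
```

```bash
python3 - <<'E'
from h import *
b=imaging.capture("scene");a=imaging.capture("top")
cv2.imwrite("pics/scene4.png",b)
crop('s',b,120,220,100,80,7,"pics/g3.png")
to([.496,-.335,.024],-150)
E
```

```text
t24.38 tcp [ 0.4974 -0.3353  0.0258] az-149.89 F [ 0.18 -0.8   0.06] M [ 0.07 -0.17  0.  ] g0.450 tilt [0.006  0.0008]
shift [0.027 0.023 0.045]
rot [-0.027  0.063  0.023]
```

View pics/g3.png

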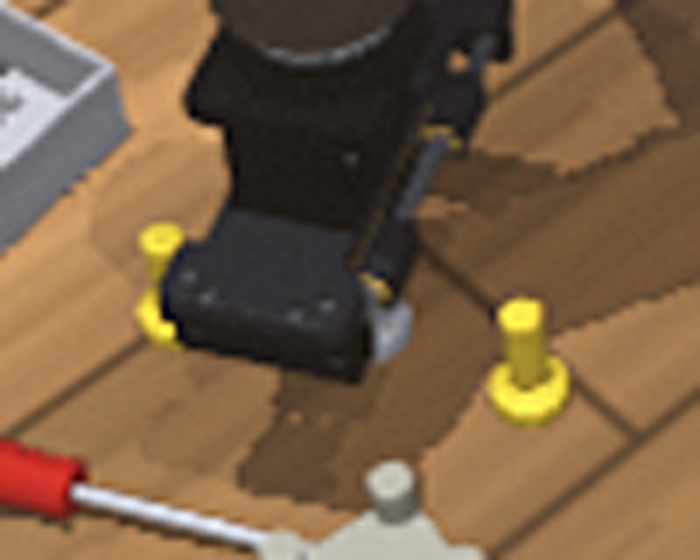

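Request:
move_arm(motion=[0.02,0.02,0.04,-0.03,0.06,0.02,0.3,0.02,0.02,0.04,-0.03,0.06,0.02,0.4,0.02,0.02,0.04,-0.03,0.06,0.02,0.5,0.02,0.02,0.04,-0.03,0.06,0.02,0.6,0.02,0.02,0.04,-0.03,0.06,0.02,0.7,0.02,0.02,0.04,-0.03,0.06,0.02,0.9,0.02,0.02,0.04,-0.03,0.06,0.02,1,0.02,0.02,0.04,-0.03,0.06,0.02,1,0.02,0.02,0.04,-0.03,0.06,0.02,1])

```text
time_s: 25.13
tcp_pos: [0.4961, -0.3349, 0.0243]
ee_rot: [[-0.866, -0.5, -0.0], [-0.5, 0.866, 0.001], [-0.0, 0.001, -1.0]]
wrist_force: [-1.2, 2.3, 1.4]
gripper_width: 0.165
```

```bash
python3 - <<'E'
from h import *
to([.496,-.335,.024],-150)
E
```

```text
t25.13 tcp [ 0.4961 -0.3349  0.0243] az-149.99 F [-1.23  2.35  1.39] M [ 0.43  0.14 -0.02] g0.165 tilt [-0.0003  0.0006]
shift [ 0.003 -0.001  0.008]
rot [0.007 0.    0.003]
```

Request:
move_arm(motion=[0,0,-0.1,0,0,0,1,0,0,-0.4,0,0,0,1,0,0,-1.0,0,0,0,1,0,0,-1.8,0,0,0,1,0,0,-2.7,0,0,0,1,0,0,-3.5,0,0,0,1,0,0,-4.1,0,0,0,1,0,0,-4.4,0,0,0,1])

```text
time_s: 25.8
tcp_pos: [0.4977, -0.3359, 0.2047]
ee_rot: [[-0.866, -0.501, 0.006], [-0.501, 0.866, -0.003], [-0.004, -0.005, -1.0]]
wrist_force: [0.7, -0.7, -0.8]
gripper_width: 0.165
```

```bash
python3 - <<'E'
from h import *
to([.6224,-.0356,.165],-163)
E
```

```text
t25.80 tcp [ 0.4977 -0.3359  0.2047] az-149.96 F [ 0.67 -0.67 -0.82] M [ 0.04 -0.18  0.02] g0.165 tilt [ 0.0062 -0.0027]
shift [-6.454  4.944  0.992]
rot [-0.057  0.052  2.608]
```

Request:
move_arm(motion=[-0.25,0.2,0,0,0,0.1,1,-0.75,0.57,0,0,0,0.3,1,-1.35,1.03,0,0,0,0.6,1,-2,1.53,0,0,0,0.9,1,-2.65,2.03,0,0,0,1.2,1,-3.3,2.53,0,0,0,1.5,1,-3.95,3.03,0,0,0,1.8,1,-4.6,3.52,0.1,0,0,2.1,1,-5.2,3.98,0.3,0,0,2.4,1,-5.7,4.36,0.5,-0.06,0.05,2.6,1,-6.1,4.67,0.7,-0.06,0.05,2.6,1,-6.35,4.86,0.85,-0.06,0.05,2.6,1,-6.45,4.94,0.97,-0.06,0.05,2.6,1,-6.45,4.94,0.99,-0.06,0.05,2.6,1,-6.45,4.94,0.99,-0.06,0.05,2.6,1])

```text
time_s: 27.05
tcp_pos: [0.6219, -0.0365, 0.1647]
ee_rot: [[-0.956, -0.293, -0.001], [-0.293, 0.956, -0.0], [0.001, 0.0, -1.0]]
wrist_force: [0.2, 0.0, -1.1]
gripper_width: 0.166
```

```bash
python3 - <<'E'
from h import *
b=imaging.capture("scene");a=imaging.capture("top")
cv2.imwrite("pics/scene5.png",b);cv2.imwrite("pics/top5.png",a)
crop('s',b,200,140,120,115,6,"pics/h1.png");crop('s',a,215,105,110,100,6,"pics/h2.png")
to([.6224,-.0356,.165],-163)
E
```

```text
t27.15 tcp [ 0.6222 -0.037   0.1656] az-163.03 F [ 0.6   1.3  -1.85] M [ 0.07 -0.17 -0.01] g0.166 tilt [0.0007 0.0001]
shift [-0.015  0.031  0.016]
rot [-0.001  0.008 -0.006]
```

View pics/h1.png

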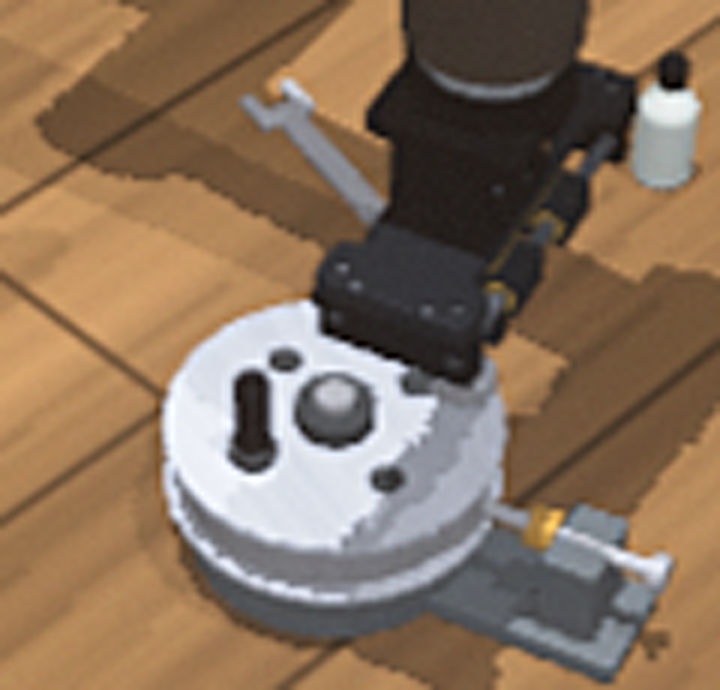

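View pics/h2.png

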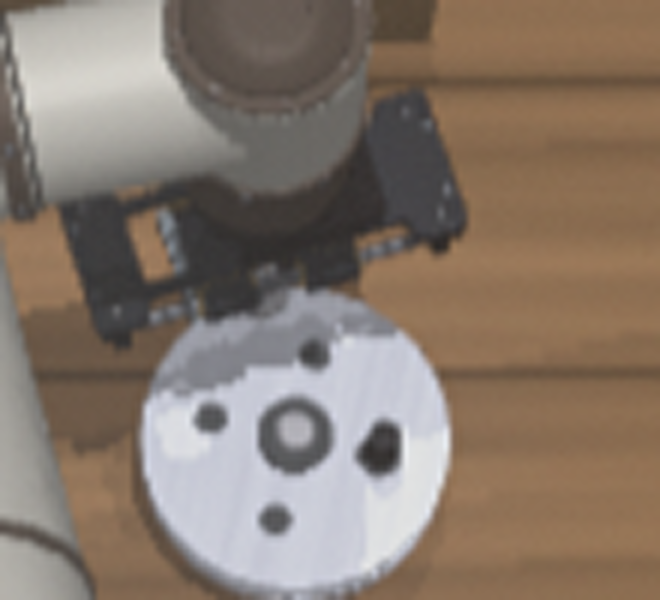

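Request:
move_arm(motion=[-0.01,0.03,0.15,0,0,0,1,-0.01,0.03,0.4,0,0,0,1,-0.01,0.03,0.7,0,0,0,1,-0.01,0.03,0.95,0,0,0,1,-0.01,0.03,1.15,0,0,0,1,-0.01,0.03,1.28,0,0,0,1,-0.01,0.03,1.35,0,0,0,1,-0.01,0.03,1.38,0,0,0,1,-0.01,0.03,1.38,0,0,0,1])

```text
time_s: 27.9
tcp_pos: [0.6224, -0.0357, 0.1104]
ee_rot: [[-0.956, -0.292, 0.001], [-0.292, 0.956, 0.0], [-0.001, -0.0, -1.0]]
wrist_force: [-0.4, -0.2, -1.5]
gripper_width: 0.165
```

```bash
python3 - <<'E'
from h import *
to([.6224,-.0356,.1063],-163)
E
```

```text
t27.90 tcp [ 0.6224 -0.0357  0.1104] az-163.02 F [-0.45 -0.21 -1.5 ] M [ 0.04 -0.16  0.03] g0.165 tilt [0.0007 0.0001]
shift [-0.     0.001  0.101]
rot [-0.002  0.008 -0.005]
```

```bash
python3 - <<'E'
from h import *
b=imaging.capture("scene")
cv2.imwrite("pics/scene6.png",b)
crop('s',b,250,170,70,60,11,"pics/i1.png")
p=[.6224,-.0356]
for z in(.086,.096):print(z,(pj("scene",p+[z])-[250,170]+.5)*11)
n=np.array([np.cos(np.radians(17)),np.sin(np.radians(17))])
E
```

```text
0.086 [296.44134384 515.26897323]
0.096 [298.20707815 489.93168043]
```

View pics/i1.png

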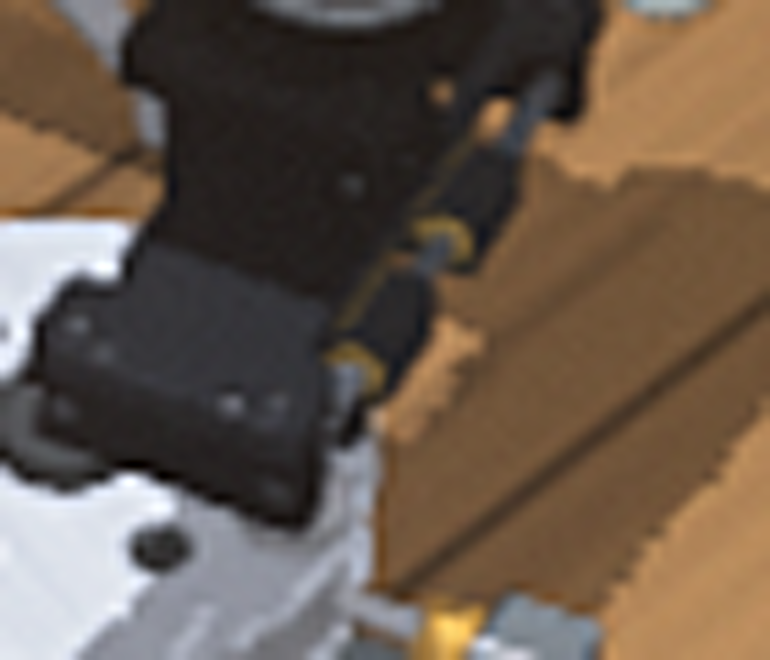

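Request:
move_arm(motion=[0,0,0.03,0,0,0,1,0,0,0.05,0,0,0,1,0,0,0.07,0,0,0,1,0,0,0.08,0,0,0,1,0,0,0.08,0,0,0,1])

```text
time_s: 28.37
tcp_pos: [0.6225, -0.0356, 0.1075]
ee_rot: [[-0.956, -0.292, 0.001], [-0.292, 0.956, 0.0], [-0.001, -0.0, -1.0]]
wrist_force: [-0.2, 0.0, -0.8]
gripper_width: 0.165
```

```bash
python3 - <<'E'
from h import *
to([.6224,-.0356,.1063],-163)
E
```

```text
t28.37 tcp [ 0.6225 -0.0356  0.1075] az-163.02 F [-0.15  0.03 -0.82] M [ 0.09 -0.14  0.  ] g0.165 tilt [0.0013 0.0001]
shift [0.003 0.001 0.03 ]
rot [-0.003  0.015 -0.004]
```

Request:
move_arm(motion=[0,0,0.01,0,0,0,1,0,0,0.02,0,0,0,1,0,0,0.03,0,0,0,1,0,0,0.03,0,0,0,1])

```text
time_s: 28.7
tcp_pos: [0.6226, -0.0356, 0.1063]
ee_rot: [[-0.956, -0.292, 0.001], [-0.292, 0.956, 0.0], [-0.001, -0.0, -1.0]]
wrist_force: [0.2, -0.1, 0.0]
gripper_width: 0.163
```

```bash
python3 - <<'E'
from h import *
to([.6224,-.0356,.1063],-163)
E
```

```text
t28.70 tcp [ 0.6226 -0.0356  0.1063] az-163.02 F [ 0.16 -0.05  0.02] M [ 0.09 -0.14  0.02] g0.163 tilt [0.0014 0.0001]
shift [0.004 0.001 0.001]
rot [-0.003  0.015 -0.004]
```

Request:
move_arm(motion=[0,0,0.01,0,0,0,1,0,0,0.02,0,0,0,1,0,0,0.02,0,0,0,1])

```text
time_s: 28.95
tcp_pos: [0.6227, -0.0356, 0.1063]
ee_rot: [[-0.956, -0.292, 0.002], [-0.292, 0.956, -0.0], [-0.002, -0.001, -1.0]]
wrist_force: [-1.8, 0.7, 4.7]
gripper_width: 0.169
```

```bash
python3 - <<'E'
from h import *
to([.6224,-.0356,.1063],-163)
E
```

```text
t28.95 tcp [ 0.6227 -0.0356  0.1063] az-163.01 F [-1.78  0.7   4.66] M [ 0.21  0.44 -0.02] g0.169 tilt [ 0.0018 -0.    ]
shift [ 0.006  0.002 -0.001]
rot [-0.006  0.02  -0.001]
```

Request:
move_arm(motion=[0,0,0,0,0,0,1,0,0,0,0,0,0,0.6,0,0,0,0,0,0,0.5,0,0,0,0,0,0,0.4,0,0,0,0,0,0,0.3,0,0,0,0,0,0,0.2,0,0,0,0,0,0,0.2])

```text
time_s: 29.53
tcp_pos: [0.6227, -0.0356, 0.1062]
ee_rot: [[-0.956, -0.292, 0.002], [-0.292, 0.956, -0.0], [-0.002, -0.001, -1.0]]
wrist_force: [0.3, -0.5, -0.5]
gripper_width: 0.374
```

```bash
python3 - <<'E'
from h import *
st()
E
```

```text
t29.53 tcp [ 0.6227 -0.0356  0.1062] az-163.01 F [ 0.33 -0.5  -0.48] M [ 0.09 -0.09 -0.03] g0.374 tilt [ 0.0017 -0.0001]
```

Request:
move_arm(motion=[0,0,-0.1,0,0,0,0.2,0,0,-0.4,0,0,0,0.2,0,0,-0.9,0,0,0,0.2,0,0,-1.6,0,0,0,0.2,0,0,-2.4,0,0,0,0.2,0,0,-3,0,0,0,0.2,0.4,-0.4,-3.3,0,0,0,0.2,1.1,-1.2,-3.3,0,0,0,0.2,1.9,-2,-3.3,0,0,0,0.2,2.7,-2.9,-3.3,0,0,0,0.2,3.5,-3.8,-3.3,0,0,0,0.2,4.2,-4.6,-3.3,0,0,0,0.2,4.8,-5.2,-3.3,0,0,0,0.2,5,-5.5,-3.3,0,0,0,0.2,5,-5.5,-3.3,0,0,0,0.2])

```text
time_s: 30.78
tcp_pos: [0.4933, -0.3082, 0.2384]
ee_rot: [[-0.958, -0.287, 0.002], [-0.287, 0.958, -0.001], [-0.001, -0.001, -1.0]]
wrist_force: [0.6, 0.2, 1.0]
gripper_width: 0.403
```

```bash
python3 - <<'E'
from tail import *
b=imaging.capture("scene");a=imaging.capture("top")
cv2.imwrite("pics/scene7.png",b);cv2.imwrite("pics/top7.png",a)
crop('s',b,210,165,110,90,7,"pics/j1.png");crop('s',a,225,120,85,90,6.5,"pics/j2.png")
st();print(meas(a,b))
E
```

```text
t30.88 tcp [ 0.495  -0.3053  0.2382] az-163.14 F [1.31 0.13 0.38] M [ 0.07 -0.17  0.  ] g0.399 tilt [ 0.0021 -0.    ]
[('top', array([-0.2, -0.7]), 0.987, 'mm 2.61'), ('scene', array([0.6, 0.2]), 0.97, 'mm 1.86')]
```

View pics/j1.png

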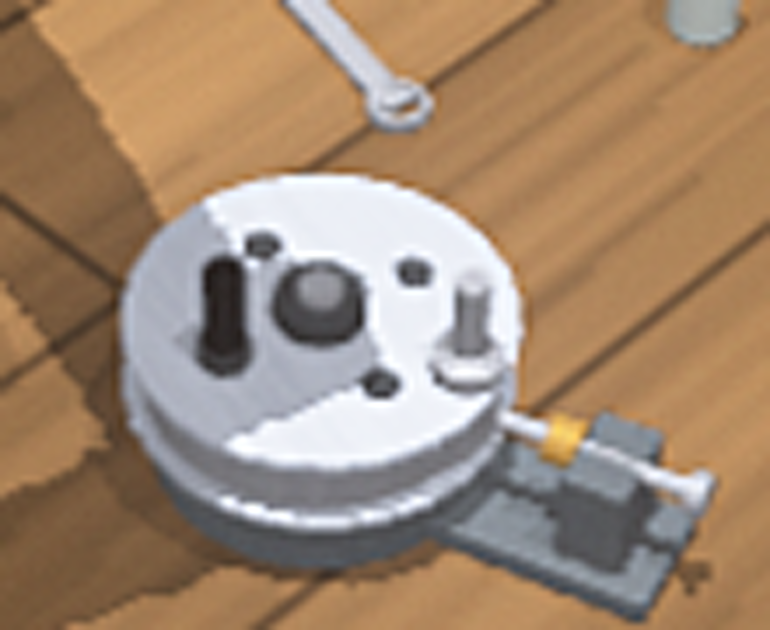

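View pics/j2.png

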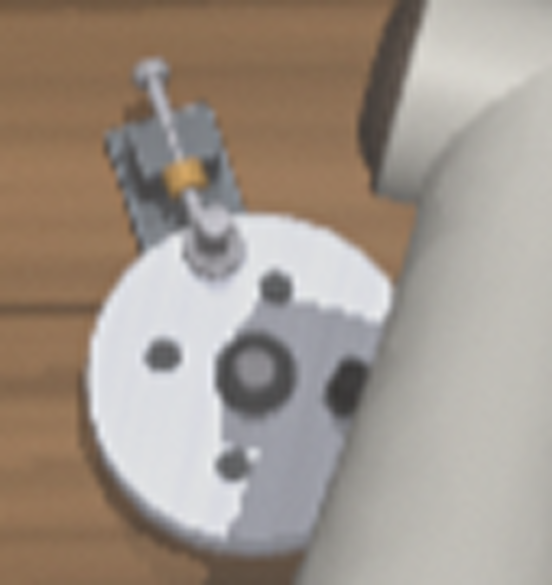

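```bash
python3 - <<'E'
from h import *
t=lambda u,v,s,x0,y0:((u+.5)/s-.5+x0,(v+.5)/s-.5+y0)
S=lambda u,v:t(u,v,7,210,165);T=lambda u,v:t(u,v,6.5,225,120)
for n,h,m,f,tl in(("scene",S(320,285),S(471,278),S(467,365),S(700,487)),("top",T(256,367),T(213,223),T(213,250),T(151,73))):
    H=bp(n,h,.094);M=bp(n,m,.137);Ft=bp(n,f,.087);L=bp(n,tl,.06)
    for nm,q in(("marker top",M),("foot",Ft),("tail",L)):
        d=q-H;print(n,nm,q.round(4),"ang %.1f r %.1f"%(np.degrees(np.arctan2(d[1],d[0])),1e3*np.hypot(d[0],d[1])))
# expected pixel overlay using known centre, via ref to hub bias
for n,h,f in(("scene",S(320,285),None),("top",T(256,367),None)):
    C=np.array([.5564,-.0558]);print(n,"hub px resid",np.array(h)-pj(n,[*C,.094]))
E
```

```text
scene marker top [ 0.6213 -0.0363  0.137 ] ang 13.7 r 71.3
scene foot [ 0.6237 -0.0377  0.087 ] ang 12.2 r 73.3
scene tail [ 7.233e-01 -4.000e-04  6.000e-02] ang 17.1 r 179.2
top marker top [ 0.6202 -0.0368  0.137 ] ang 18.9 r 66.9
top foot [ 0.6204 -0.0372  0.087 ] ang 18.6 r 67.0
top tail [ 0.7251 -0.0053  0.06  ] ang 17.5 r 176.5
scene hub px resid [-0.43572517 -1.19339843]
top hub px resid [ 0.82098636 -0.1472572 ]
```

```bash
python3 - <<'E'
from h import *
t=lambda u,v,s,x0,y0:((u+.5)/s-.5+x0,(v+.5)/s-.5+y0)
S=lambda u,v:t(u,v,7,210,165);T=lambda u,v:t(u,v,6.5,225,120)
F={"hub":(S(320,285),T(256,367)),"mtop":(S(471,278),T(213,223)),"foot":(S(467,365),T(213,250)),"tail":(S(700,487),T(151,73))}
R={}
for k,(s,tt) in F.items():
    q=least_squares(lambda p:np.r_[pj("scene",p)-s,pj("top",p)-tt],[.6,0,.09]);R[k]=q.x;print(k,q.x.round(4),q.fun.round(2))
for k in("mtop","foot","tail"):
    d=R[k]-R["hub"];print(k,"ang %.2f r %.1f"%(np.degrees(np.arctan2(d[1],d[0])),1e3*np.hypot(d[0],d[1])))
d=R["tail"]-R["mtop"];print("mtop->tail",np.degrees(np.arctan2(d[1],d[0])),np.hypot(*d[:2]))
d=R["tail"]-R["foot"];print("foot->tail",np.degrees(np.arctan2(d[1],d[0])))
E
```

```text
hub [ 0.5558 -0.0579  0.1001] [-0.16  0.03 -0.14 -0.11]
mtop [ 0.6208 -0.0363  0.1365] [-0.17  0.03 -0.15 -0.13]
foot [ 0.6217 -0.0365  0.0844] [-0.24  0.04 -0.21 -0.18]
tail [ 0.7247 -0.0043  0.0641] [-0.35  0.08 -0.31 -0.28]
mtop ang 18.37 r 68.4
foot ang 17.97 r 69.3
tail ang 17.61 r 177.2
mtop->tail 17.131025445709717 0.10876812021882314
foot->tail 17.379336256044688
```

```bash
python3 - <<'E'
from h import *
t=lambda u,v,s,x0,y0:((u+.5)/s-.5+x0,(v+.5)/s-.5+y0)
S=lambda u,v:t(u,v,7,210,165);T=lambda u,v:t(u,v,6.5,225,120)
for n,hs in(("scene",[S(263,246),S(414,271),S(380,384)]),("top",[T(233,465),T(163,355),T(276,288)])):
    P3=[bp(n,h,.082) for h in hs]
    for p in P3:
        d=p-[.5564,-.0558,.082];print(n,p.round(4),"ang %.1f r %.1f"%(np.degrees(np.arctan2(d[1],d[0]))%360,1e3*np.hypot(d[0],d[1])))
    # opposite pair direction independent of centre
    d=P3[2]-P3[0];print("pair",np.degrees(np.arctan2(d[1],d[0]))%360)
import prof
b=cv2.imread("pics/scene7.png");print("S now",float(((prof.pt(b)-prof.ref)*prof.D).sum()/(prof.D**2).sum()))
E
```

```text
scene [ 0.51   -0.0456  0.082 ] ang 167.6 r 47.5
scene [ 0.567  -0.0098  0.082 ] ang 77.0 r 47.3
scene [ 0.6022 -0.0682  0.082 ] ang 344.9 r 47.5
pair 346.2178296233148
top [ 0.5087 -0.0466  0.082 ] ang 169.1 r 48.6
top [ 0.5663 -0.0113  0.082 ] ang 77.5 r 45.6
top [ 0.6014 -0.0695  0.082 ] ang 343.1 r 47.0
pair 346.1510729201331
S now 1.0926175405936203
```

View pics/scene7.png

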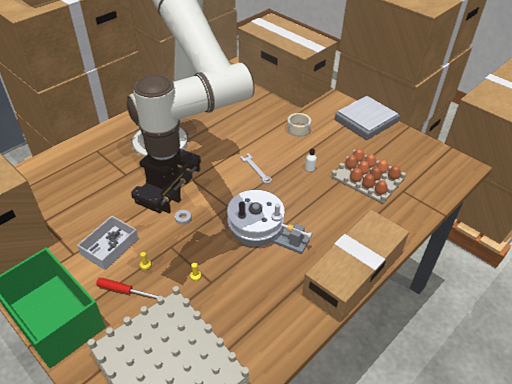

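```bash
python3 - <<'E'
from h import *
a=cv2.imread("pics/scene0.png");b=cv2.imread("pics/scene7.png")
# bystander regions, registration shift
for n,(x0,y0,x1,y1) in {"eggs":(330,145,410,200),"bottle":(302,145,322,175),"wrench":(238,150,275,185),"tape":(284,110,315,138),"tin":(76,215,140,268),"driver":(94,276,165,302),"bearing":(172,207,194,226)}.items():
    g=lambda i:np.float32(cv2.cvtColor(i[y0:y1,x0:x1],cv2.COLOR_BGR2GRAY));d,c=cv2.phaseCorrelate(g(a),g(b),cv2.createHanningWindow((x1-x0,y1-y0),cv2.CV_32F));print(n,np.round(d,2),round(c,2))
E
```

```text
eggs [0.02 0.03] 0.99
bottle [-0.09 -0.06] 0.99
wrench [0.05 0.04] 1.01
tape [ 0.08 -0.1 ] 0.97
tin [ 0.01 -0.01] 0.98
driver [0.02 0.6 ] 0.97
bearing [-0.01  0.03] 0.97
```

```bash
python3 - <<'E'
from h import *
a=cv2.imread("pics/scene0.png")[270:310,88:172];b=cv2.imread("pics/scene7.png")[270:310,88:172]
d=np.clip(cv2.absdiff(a,b)*4.0,0,255).astype(np.uint8)
cv2.imwrite("pics/k1.png",cv2.resize(np.vstack([a,b,d]),None,fx=5,fy=4.9,interpolation=cv2.INTER_NEAREST))
E
```

```text
(no output)
```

View pics/k1.png

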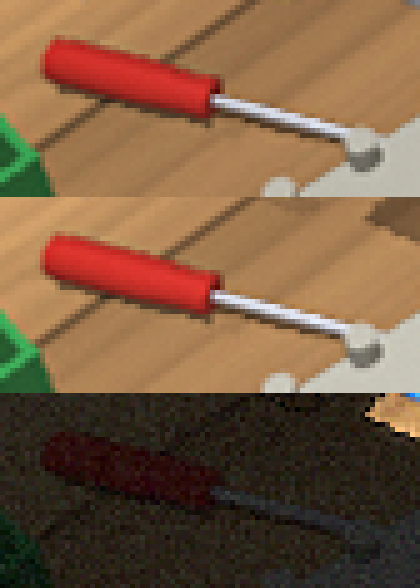

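The screwdriver crop shows only a brightness change and a shadow at the top right corner. The screwdriver itself has not moved, so I'm handing in the job.

```bash
python3 - <<'E'
from station import r
print(r.finish_job(), r.sense()['time_s'])
E
```

```text
the job is handed in; nothing more can be done
the job is handed in; nothing more can be done
```

The job is done and handed in at about 31 s of the 72 s allowed: the high spot sits against the pointer and the steel marker stands on the flange in line with it.

**High spot:** I carried the pulley round by its handle and found the rubbing, passed over it forward and back, then went forward again. The rubbing forces and the pointer tail's travel in the pictures were near mirror images. They put the square position at a handle angle of about 256–257° (the drag midpoints spread from 256.3° to 257.4°). I stopped there, took the load off and let go. The last picture gives about 256.2°, with the tail at its furthest out, about 2–2.6 mm.

**Marker:** I placed it upright with about 5 N of contact and let go. The last pictures put it 68–69 mm from the spindle and within about 1 mm of the pointer line.

**Checks that disagreed:**
- **Marker angle:** single-camera readings differed by several degrees because I had assumed the wrong height for the hub cap. Using both cameras together settled it.
- **Drag force:** while turning past the spot, the force along the turn briefly read up to about 16 N, against the roughly 12 N stated.
- **Screwdriver:** an automatic comparison showed a 0.6 pixel shift. A difference picture showed only a shadow and a change in brightness.

The eggs, bottle, wrench, tape roll, tin and bearing showed no movement. The yellow look-alikes were left alone, though I checked them only by eye in the last picture.

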